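# Find the hidden catch of the blade safe and post the blade case

## Robot

A 7-joint arm with a two-finger parallel gripper is mounted at the origin on a cart in front of the work surface, level with it; the furniture and walls round the work are solid. World frame = base frame: x ahead of the robot, y to its left, z up, the work surface at z = 0. Lengths are in m, angles in rad, forces in N, time in s.
With the tool pointing down it reaches from about 0.425 to 1.025 m from the base axis. Payload 9.4 kg.
Tool frame: the origin (TCP) lies on the centre line of the jaws, within the pads' length; the fingertips stand manip.finger_overhang ahead of it and the grasp point (between the pads) lies 3 mm ahead of it (manip.finger_overhang is the distance from the TCP to the fingertips, in m); z points along the fingers, y is the direction in which the jaws open and shut (so a half turn about z gives the same grasp; the last joint's range is limited). The gripper opens to 85 mm and grips with 20 to 120 N. Pads are 22 mm wide; open, the fingers measure 114 mm over their backs; the gripper's body (76 mm by 85 mm) begins 54 mm behind the grasp point. The pads swing forward as they close: fully open they stand 13 mm farther back than shut.
Start: joints at [1.176, 0.599, -0.003, 1.599, 0.002, 0.943, -0.08], TCP at [0.227, -0.689, 0.253] pointing down, gripper open.
Joint ranges: [-2.57, 2.57], [-0.35, 1.97], [-1.29, 1.29], [0.11, 2.56], [-1.05, 4.19], [0.11, 1.86], [-2.63, 2.63]. Speed limits (rad/s): [2.22, 2.22, 3.01, 3.01, 3.14, 3.14, 3.14].

## Interface

Orientations are given as a 3x3 rotation matrix whose columns are the frame's x, y, z axes.
In Python, from workcell import get_obs, optics, ticket, manip gives the robot as it stands.
- The arm moves only by the tool send_rows, never from a script. Its argument "deltas" is a list of rows, each an object of numbers: "grip": the closure, from -1 (fully open) to 1 (shut), so that 0 is half open; "tx", "ty", "tz": the shift along the tool's x, y, z in m; "yaw": the turn about the tool's z in degrees. In form: [{"grip": .., "tx": .., "ty": .., "tz": .., "yaw": ..}, ...]. A call has 1 to 5 rows; each row is the pose to reach, as a shift and turn from the pose measured when the call began, along the tool's axes at that moment; what a row does not reach only later rows make up. A row lasts 1/12 s, in which the tool goes at most 41.7 mm and 7.16 degrees, less where a joint would pass 70% of its speed; a pose out of reach is approached as far as the arm can. A call with a gripper value outside its range is refused whole. The fingers move at their own pace and stop on an object; "squeeze" is the grip in N (left out, the last holds). Time passes only in rows, so rows that repeat a pose let the fingers close. It gives the time, the measured TCP pose, the force and the opening at its end, in the units of the state.
- get_obs(): the state, without advancing time (a new reading comes with each control period).
- optics.capture(name): name is "scene" or "side" or "wrist"; returns the picture (480x640x3 uint8, blue, green, red); there is no depth.
- optics.camera_info(name): a dict with "fov_y" (degrees; the focal length in pixels is half the picture's height over the tangent of half this angle, whatever the lens; pixels are square), "cx", "cy" (the principal point, pixels), "position" and "orientation" of the camera in the world. Camera axes: x right, y down, z forward; pixel columns grow to the right and rows downward; lengths in m; the calibration is good to about 2 mm. A picture is of the moment at which its call begins: read the wrist's pose just before it. camera_info takes no time and is no camera call; for the wrist camera it gives the pose at the moment of the call.
- ticket.job_done(): hands the job in, once; it reports no verdict.
The state is a dict: "time_s": time; "joint_positions": joint angles; "qvel": joint speeds; "joint_efforts": joint torques, N m; "eef_pos": TCP position; "eef_rot": TCP orientation; "contact_force": force on the tool from outside, world axes, zero at the start; "torque": the same for the moment, N m; "gripper_width": finger opening in m.
Only numpy, scipy, OpenCV 4.12 (cv2) and the standard library are available. Lean on these libraries where they do the work, as an engineer would, in place of code of your own. Each camera call takes 0.05 s, during which the arm holds its last target.

## Task

Put the orange blade case away in the green blade safe: feel along the ledge at the top front edge of the safe until the fingers drop into the shallow dip, and press the catch plate there fully down so that the yellow shutter lifts and stays up. Take the case from its plywood rack, set it down and lay it flat on the bench, take it again across its width and push it flat and end first through the slot at the foot of the safe until its rear end is flush with the front of the safe. Leave the tin dish, the wooden bench dog and the oval pad where they are.

Things in the scene. Friction and masses are not known exactly. Their poses are not given: they have to be found in the camera images.
- safe: Fixed green steel box on the bench, 140 deep (x) x 290 wide (y) x 60 mm high. Origin: foot of the slot's middle, in the front face, at bench height; +x points into the box, z up. The slot is open down to the bench, so the case slides along the bench into it: 60 mm wide (y -30 to +30), 18 mm high, with straight guides behind; free depth 134 mm.
- ledge_mid (a point): Middle of the ledge along the top front edge of the safe (axes of the safe). Ledge: level, 50 mm above the bench, 40 mm deep (x), 290 mm long (y); behind it the box steps up 10 mm. In it, the middle at y -40 to +40 mm (differs every time), is a dip 44 mm long (y), 36 mm wide (x -16 to +20), 3 mm deep, same green; its floor is the catch plate.
- catch (a joint): The catch plate, the floor of the dip: 0 when up (3 mm below the ledge), 0.009 m when pressed fully down (12 mm below the ledge). It slides straight down against about 4 N of friction and stays where it is left; it has no spring.
- shutter (a joint): The yellow shutter 19 mm high just behind the slot, driven by the catch plate only: it rises 2 mm for each mm the plate goes down, 0 closed, 0.018 m fully up, clear of the slot. It does not fall back.
- rack: Fixed plywood rack, 100 long (x) x 50 wide (y) x 30 mm high, origin at the centre of its underside. A groove 18 mm wide runs along its x with its floor at z = 6 mm. Stands either left or right of the safe.
- case: Orange rigid plastic blade case, black panels, 120 x 14 x 54 mm, 0.1 to 0.2 kg. Starts standing on its long edge in the rack's groove, top 60 mm above the bench. Origin: centre of that lower long edge; x along the 120 mm length, y through the 14 mm thickness, z along the 54 mm width (up at the start). Both ends are alike.
- case_center (a point): Centre of the blade case (axes as the case). Lying flat, its y axis is vertical and the case is 14 mm high. The case can stand on its long edge on the bench and tips over with a light push near the top.
- tin_dish: Loose round tin dish, 109 mm across, 36 mm high, on the other side of the safe from the rack; origin at the centre of its underside. Leave alone.
- bench_dog: Loose wooden bench dog with a metal spring, 26 x 130 x 23 mm, lying on the bench at the left; origin at the centre of its underside. Leave alone.
- oval_pad: Loose dark oval pad, 96 x 134 x 30 mm, lying on the bench at the right; origin at the centre of its underside. Leave alone.
There are look-alikes about, which are no part of the job. Several things have the shape of the case; the one meant has the colours described above.

How it is judged:
By the outcome, as a careful person would: the job done as asked, in the order asked, and still so for the second after the job is handed in, with the robot touching nothing.
It also fails if it takes over 72 s, if anything falls off the work surface, if the arm or the gripper's body presses on something with over 40 N, if the wrist force passes 120 N, or if a joint passes its speed limit or range.

## Working session

There is one attempt and no reset: what is moved stays moved. The work goes in short steps, Python scripts to look and compute and a tool call to move; the robot and the scene stay as the last step left them, time stands still between calls to the robot, and variables do not carry over. Pictures are saved under pics/ and viewed, and the job is handed in when it is done.

Besides the shell and the picture viewer there is one more tool, called after "Call:" as name([rows], argument=value, ...), one row to a line, values as JSON. send_rows: Moves the arm, as the interface text tells. Its arguments: {"type":"object","properties":{"deltas":{"type":"array","items":{"type":"object","properties":{"grip":{"type":"number"},"tx":{"type":"number"},"ty":{"type":"number"},"tz":{"type":"number"},"yaw":{"type":"number"}}}},"squeeze":{"type":"number"}},"required":["deltas"]}

```bash
mkdir -p pics; ls; python3 - <<'E'
from workcell import get_obs, optics, ticket, manip
import cv2
o=get_obs()
for k,v in o.items(): print(k,v)
print(manip.finger_overhang)
for n in ["scene","side"]:
    im=optics.capture(n); cv2.imwrite(f"pics/{n}0.png",im); print(n,optics.camera_info(n))
E
```

```text
pics
time_s 0.0
joint_positions [ 1.17631955  0.60012555 -0.00255136  1.60008644  0.0017814   0.94292079
 -0.07981746]
qvel [ 0.00066458  0.00089831 -0.00117253 -0.00086981 -0.00037704 -0.00279369
  0.00028005]
joint_efforts [-1.16499657e-03 -7.76465607e+01  1.56448681e+00 -2.58015400e+01
  1.23270074e-02  8.99382838e-03 -4.91525225e-05]
eef_pos [ 0.22639636 -0.68830249  0.25243202]
eef_rot [[ 9.49920905e-01  3.12489874e-01 -5.94735950e-04]
 [ 3.12490416e-01 -9.49919854e-01  1.41819203e-03]
 [-1.21780838e-04 -1.53301954e-03 -9.99998818e-01]]
contact_force [0.06535145 0.93207499 0.20792302]
torque [-0.00190703 -0.0155281  -0.01605383]
gripper_width 0.08535211266735651
0.022
scene {'fov_y': 53.965409380744155, 'cx': 312.99569735098885, 'cy': 233.6880608178585, 'position': array([-0.4026166 ,  0.64497543,  0.68265283]), 'orientation': array([[-0.55787807, -0.37378141,  0.7409855 ],
       [-0.82971269,  0.27128887, -0.48783111],
       [-0.01867892, -0.88695536, -0.46147729]])}
side {'fov_y': 56.76542603308613, 'cx': 324.5155005790172, 'cy': 243.42456923636388, 'position': array([0.11476066, 0.95643087, 0.64957887]), 'orientation': array([[-0.91214915, -0.18551037,  0.36547208],
       [-0.40953296,  0.4480593 , -0.79468586],
       [-0.01633069, -0.87454489, -0.48466952]])}
```

View pics/scene0.png

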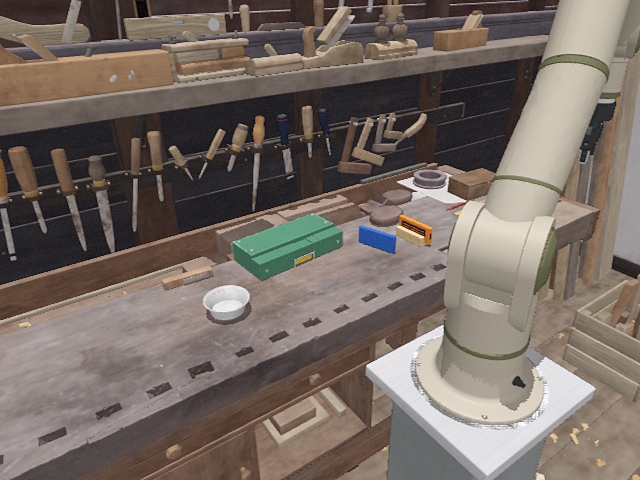

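View pics/side0.png

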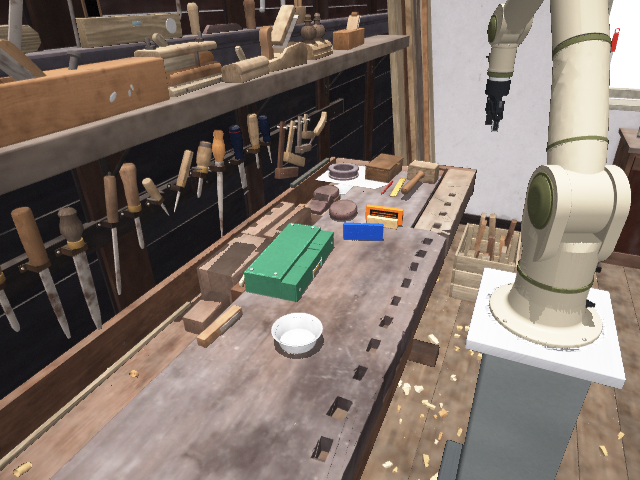

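The scene view shows the safe at (288,245), the yellow shutter at (304,259), the blue look-alike panel at (377,239), the orange and black case in its rack at (415,230), the dish at (226,303) and the bench dog at (188,276). Next I'll check close crops.

```bash
python3 - <<'E'
import cv2,numpy as np
a=cv2.imread('pics/scene0.png')[170:290,220:450]; b=cv2.imread('pics/side0.png')[150:310,230:430]
a=cv2.resize(a,None,fx=3.4,fy=3.4,interpolation=2); cv2.imwrite('pics/c1.png',a)
b=cv2.resize(b,None,fx=3.7,fy=3.7,interpolation=2); cv2.imwrite('pics/c2.png',b)
E
```

```text
(no output)
```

View pics/c1.png

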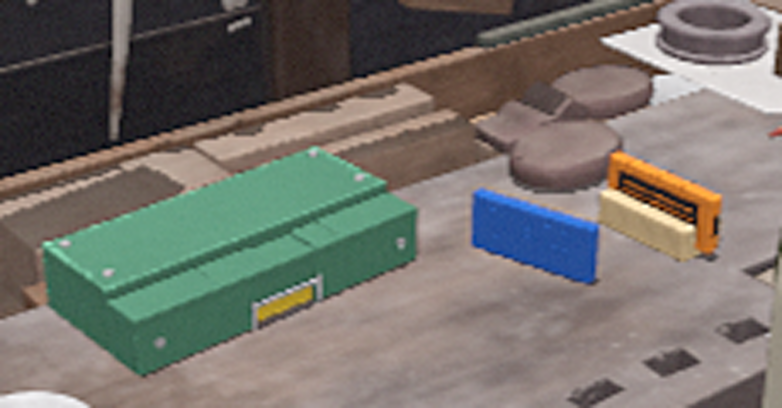

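View pics/c2.png

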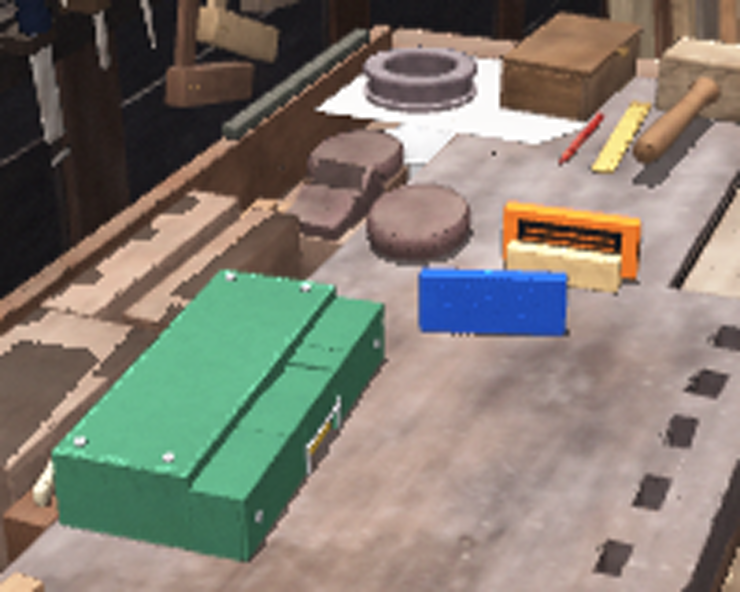

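```bash
cat > h.py <<'E'
import numpy as np, cv2
from workcell import get_obs, optics, ticket, manip
def ray(info,u,v):
    f=240/np.tan(np.radians(info['fov_y']/2))
    d=np.array([(u-info['cx'])/f,(v-info['cy'])/f,1.]); d=np.asarray(info['orientation'])@d
    return np.asarray(info['position']),d/np.linalg.norm(d)
def onz(info,u,v,z):
    p,d=ray(info,u,v); return p+d*(z-p[2])/d[2]
def proj(info,P):
    f=240/np.tan(np.radians(info['fov_y']/2))
    c=np.asarray(info['orientation']).T@(np.asarray(P)-info['position']); return np.array([f*c[0]/c[2]+info['cx'],f*c[1]/c[2]+info['cy']])
def tri(i1,p1,i2,p2):
    a,d=ray(i1,*p1);b,e=ray(i2,*p2)
    s=np.linalg.lstsq(np.c_[d,-e],b-a,rcond=None)[0]
    x,y=a+d*s[0],b+e*s[1]; return (x+y)/2,np.linalg.norm(x-y)
E
python3 - <<'E'
from h import *
np.set_printoptions(precision=4,suppress=True)
S=optics.camera_info('scene');D=optics.camera_info('side')
s=lambda x,y:(220+x/3.4,170+y/3.4)
d=lambda x,y:(230+x/3.7,150+y/3.7)
print("safe scene: BL,BR (z0), TL,TR(z.05)")
for p,z in [((147,375),0),((413,262),0),((138,320),.05),((418,207),.05)]: print(onz(S,*s(*p),z))
print("side")
for p,z in [((248,558),0),((383,362),0),((248,500),.05),((384,305),.05)]: print(onz(D,*d(*p),z))
print('slot z0 scene',[onz(S,*s(*p),0) for p in [(255,328),(320,300)]])
print('lines ledge scene',[onz(S,*s(*p),.05) for p in [(293,228),(310,242),(205,273),(210,277)]])
print('lines ledge side',[onz(D,*d(*p),.05) for p in [(288,364),(332,368),(310,346),(335,350),(252,430),(280,435)]])
print('case top .06 scene',[onz(S,*s(*p),.06) for p in [(611,155),(720,200)]])
print('case top .06 side',[onz(D,*d(*p),.06) for p in [(505,204),(640,218)]])
print('blue top .054 scene',[onz(S,*s(*p),.054) for p in [(474,190),(598,228)]])
print('blue side',[onz(D,*d(*p),.054) for p in [(420,269),(566,272)]])
print('dish',onz(S,226,290,.036))
E
```

```text
safe scene: BL,BR (z0), TL,TR(z.05)
[0.5492 0.1791 0.    ]
[ 0.5724 -0.0971  0.    ]
[0.5511 0.182  0.05  ]
[ 0.5764 -0.1049  0.05  ]
side
[0.548  0.1819 0.    ]
[ 0.5689 -0.0942  0.    ]
[0.5434 0.1857 0.05  ]
[ 0.569  -0.0973  0.05  ]
slot z0 scene [array([0.5594, 0.0736, 0.    ]), array([0.5657, 0.0054, 0.    ])]
lines ledge scene [array([0.6073, 0.0037, 0.05  ]), array([0.5782, 0.0059, 0.05  ]), array([0.5842, 0.1034, 0.05  ]), array([0.5762, 0.1034, 0.05  ])]
lines ledge side [array([0.5976, 0.0163, 0.05  ]), array([0.565 , 0.0092, 0.05  ]), array([ 0.5943, -0.0148,  0.05  ]), array([ 0.5743, -0.0163,  0.05  ]), array([0.58  , 0.1087, 0.05  ]), array([0.5593, 0.107 , 0.05  ])]
case top .06 scene [array([ 0.5407, -0.2956,  0.06  ]), array([ 0.4206, -0.3083,  0.06  ])]
case top .06 side [array([ 0.5385, -0.295 ,  0.06  ]), array([ 0.4221, -0.3107,  0.06  ])]
blue top .054 scene [array([ 0.5674, -0.1594,  0.054 ]), array([ 0.4517, -0.1981,  0.054 ])]
blue side [array([ 0.5637, -0.1597,  0.054 ]), array([ 0.4524, -0.1994,  0.054 ])]
dish [0.5138 0.2984 0.036 ]
```

```bash
cat >> h.py <<'E'
def go(x,y,z,yawdeg=None,tip=False):
    o=get_obs(); R=np.asarray(o['eef_rot']); p=np.array(o['eef_pos'])
    if tip: z=z+manip.finger_overhang
    d=R.T@(np.array([x,y,z])-p); cur=np.degrees(np.arctan2(R[1,0],R[0,0]))
    s='t %.2f pos %s yaw %.2f w %.4f F %s | tx %.4f ty %.4f tz %.4f'%(o['time_s'],np.round(p,4),cur,o['gripper_width'],np.round(o['contact_force'],1),*d)
    if yawdeg is not None: s+=' yaw %.2f'%((cur-yawdeg+90)%180-90)
    print(s)
def snap(n,f):
    i=optics.camera_info(n); im=optics.capture(n); cv2.imwrite('pics/'+f,im); return i,im
E
python3 - <<'E'
from h import *
go(.50,-.25,.28,4.9)
E
```

```text
t 0.10 pos [ 0.2264 -0.6883  0.2525] yaw 18.21 w 0.0857 F [-0.6 -0.6  0.2] | tx 0.3969 ty -0.3309 tz -0.0271 yaw 13.31
```

Call:
send_rows([
  {"grip":1,"tx":0.397,"ty":-0.331,"tz":-0.027,"yaw":13.3},
  {"grip":1,"tx":0.397,"ty":-0.331,"tz":-0.027,"yaw":13.3},
  {"grip":1,"tx":0.397,"ty":-0.331,"tz":-0.027,"yaw":13.3},
  {"grip":1,"tx":0.397,"ty":-0.331,"tz":-0.027,"yaw":13.3},
  {"grip":1,"tx":0.397,"ty":-0.331,"tz":-0.027,"yaw":13.3},
])

```text
time_s: 0.52
eef_pos: [0.3372, -0.5102, 0.2637]
eef_rot: [[0.996, 0.085, -0.001], [0.085, -0.996, 0.002], [-0.001, -0.002, -1.0]]
contact_force: [1.1, -0.4, 0.1]
gripper_width: 0.0257
```

```bash
python3 - <<'E'
from h import *
go(.50,-.25,.28,4.9)
E
```

```text
t 0.52 pos [ 0.3372 -0.5102  0.2637] yaw 4.90 w 0.0257 F [ 1.1 -0.4  0.1] | tx 0.1844 ty -0.2454 tz -0.0160 yaw 0.00
```

Call:
send_rows([
  {"grip":1,"tx":0.184,"ty":-0.245,"tz":-0.016},
  {"grip":1,"tx":0.184,"ty":-0.245,"tz":-0.016},
  {"grip":1,"tx":0.184,"ty":-0.245,"tz":-0.016},
  {"grip":1,"tx":0.184,"ty":-0.245,"tz":-0.016},
  {"grip":1,"tx":0.184,"ty":-0.245,"tz":-0.016},
])

```text
schema error: expected keys grip, tx, ty, tz, yaw
```

```bash
python3 - <<'E'
from h import *
go(.50,-.25,.28,4.9)
go(.56,-.0,.22,4.9)
i,im=snap('wrist','w1.png'); print(i)
print(onz(i,320,240,0))
E
```

```text
t 0.52 pos [ 0.3372 -0.5102  0.2637] yaw 4.90 w 0.0257 F [ 1.1 -0.4  0.1] | tx 0.1844 ty -0.2454 tz -0.0160 yaw 0.00
t 0.52 pos [ 0.3372 -0.5102  0.2637] yaw 4.90 w 0.0257 F [ 1.1 -0.4  0.1] | tx 0.2656 ty -0.4892 tz 0.0444 yaw 0.00
{'fov_y': 63.1473879738813, 'cx': 321.21366228235195, 'cy': 239.60870284193152, 'position': array([ 0.41267454, -0.5041538 ,  0.38410966]), 'orientation': array([[ 0.08582584, -0.9518237 , -0.29439016],
       [-0.9963093 , -0.08238147, -0.02410557],
       [-0.00130804,  0.29537253, -0.95538126]])}
[ 0.29378738 -0.51263637  0.        ]
```

View pics/w1.png

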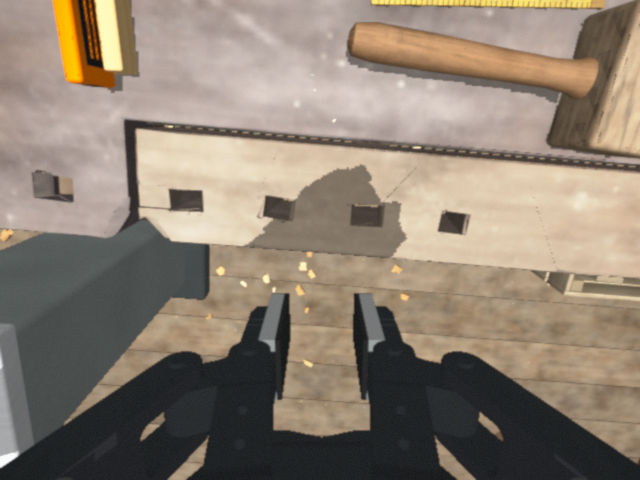

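The wrist camera sits ahead of the tool on its +x side. Up in its picture is world +x and left is +y. Part of the orange case shows at (80,40).

Call:
send_rows([
  {"grip":1,"tx":0.184,"ty":-0.245,"tz":-0.016,"yaw":0},
  {"grip":1,"tx":0.184,"ty":-0.245,"tz":-0.016,"yaw":0},
  {"grip":1,"tx":0.184,"ty":-0.245,"tz":-0.016,"yaw":0},
  {"grip":1,"tx":0.184,"ty":-0.245,"tz":-0.016,"yaw":0},
  {"grip":1,"tx":0.184,"ty":-0.245,"tz":-0.016,"yaw":0},
])

```text
time_s: 0.98
eef_pos: [0.4462, -0.3334, 0.2758]
eef_rot: [[0.996, 0.094, 0.002], [0.094, -0.996, 0.007], [0.002, -0.007, -1.0]]
contact_force: [1.0, 0.1, -0.4]
gripper_width: -0.0001
```

```bash
python3 - <<'E'
from h import *
go(.50,-.25,.28,4.9)
go(.56,-.0,.24,4.9)
i,im=snap('wrist','w2.png')
np.save('w2.npy',i,allow_pickle=True)
E
```

```text
t 0.98 pos [ 0.4462 -0.3334  0.2758] yaw 5.40 w -0.0001 F [ 1.   0.1 -0.4] | tx 0.0614 ty -0.0780 tz -0.0035 yaw 0.50
t 0.98 pos [ 0.4462 -0.3334  0.2758] yaw 5.40 w -0.0001 F [ 1.   0.1 -0.4] | tx 0.1445 ty -0.3210 tz 0.0383 yaw 0.50
```

View pics/w2.png

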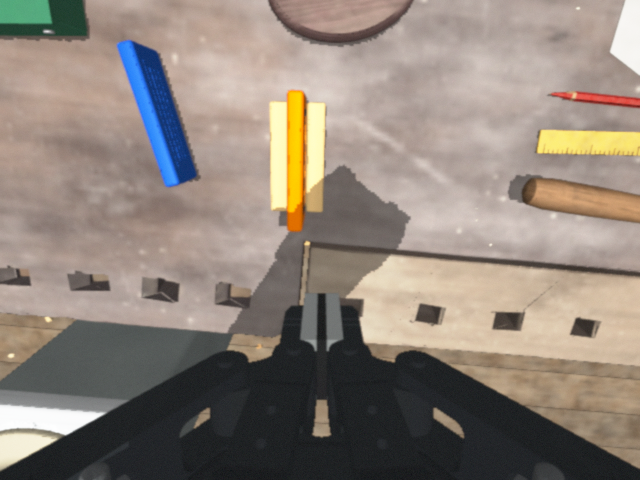

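The wrist view shows the orange case top from (297,91) to (294,231) in the rack, the blue look-alike from (125,42) to (180,185), and the oval pad at (340,15). The orange one is the target. I'll measure it and go on to the ledge.

```bash
python3 - <<'E'
from h import *
np.set_printoptions(precision=4,suppress=True)
i=np.load('w2.npy',allow_pickle=True).item(); im=cv2.imread('pics/w2.png')
h=cv2.cvtColor(im,cv2.COLOR_BGR2HSV); m=cv2.inRange(h,(5,200,150),(18,255,255))
n,l,s,c=cv2.connectedComponentsWithStats(m); k=1+np.argmax(s[1:,4]); print(s[k])
cnt=max(cv2.findContours((l==k).astype('u1')*255,0,2)[0],key=cv2.contourArea)
b=cv2.boxPoints(cv2.minAreaRect(cnt)); print(b)
P=np.array([onz(i,*q,.06) for q in b]);print(P,P.mean(0))
print('ends',onz(i,297,91,.06),onz(i,294.5,231,.06))
go(.53,.02,.20,4.9)
E
```

```text
[287  93  19 138 665]
[[285.3669 229.6805]
 [294.8272  92.5053]
 [310.9231  93.6154]
 [301.4627 230.7905]]
[[ 0.4249 -0.3023  0.06  ]
 [ 0.5404 -0.3021  0.06  ]
 [ 0.5408 -0.3151  0.06  ]
 [ 0.4252 -0.3167  0.06  ]] [ 0.4829 -0.309   0.06  ]
ends [ 0.5417 -0.3038  0.06  ] [ 0.4245 -0.3105  0.06  ]
t 1.03 pos [ 0.4519 -0.3252  0.2761] yaw 5.95 w 0.0003 F [ 4.2  6.  -0.6] | tx 0.1131 ty -0.3344 tz 0.0802 yaw 1.05
```

Call:
send_rows([
  {"grip":1,"tx":0.12,"ty":-0.335,"tz":0.03,"yaw":0.5},
  {"grip":1,"tx":0.12,"ty":-0.335,"tz":0.03,"yaw":0.5},
  {"grip":1,"tx":0.12,"ty":-0.335,"tz":0.03,"yaw":0.5},
  {"grip":1,"tx":0.12,"ty":-0.335,"tz":0.03,"yaw":0.5},
  {"grip":1,"tx":0.12,"ty":-0.335,"tz":0.03,"yaw":0.5},
])

```text
time_s: 1.45
eef_pos: [0.4972, -0.1323, 0.2612]
eef_rot: [[0.995, 0.095, 0.005], [0.095, -0.995, 0.011], [0.006, -0.01, -1.0]]
contact_force: [0.2, -0.6, -0.6]
gripper_width: -0.0
```

```bash
python3 - <<'E'
from h import *
go(.54,.03,.22,4.9)
E
```

```text
t 1.45 pos [ 0.4972 -0.1323  0.2612] yaw 5.43 w -0.0000 F [ 0.2 -0.6 -0.6] | tx 0.0578 ty -0.1570 tz 0.0432 yaw 0.53
```

Call:
send_rows([
  {"grip":1,"tx":0.058,"ty":-0.157,"tz":0.043,"yaw":0.5},
  {"grip":1,"tx":0.058,"ty":-0.157,"tz":0.043,"yaw":0.5},
  {"grip":1,"tx":0.058,"ty":-0.157,"tz":0.043,"yaw":0.5},
  {"grip":1,"tx":0.058,"ty":-0.157,"tz":0.043,"yaw":0.5},
  {"grip":1,"tx":0.058,"ty":-0.157,"tz":0.043,"yaw":0.5},
])

```text
time_s: 1.87
eef_pos: [0.5412, 0.0373, 0.2186]
eef_rot: [[0.996, 0.094, 0.004], [0.094, -0.995, 0.014], [0.005, -0.013, -1.0]]
contact_force: [0.4, 0.5, 0.1]
gripper_width: -0.0003
```

```bash
python3 - <<'E'
from h import *
go(.54,.03,.22,4.9)
i,im=snap('wrist','w3.png')
np.save('w3.npy',i,allow_pickle=True)
E
```

```text
t 1.87 pos [0.5412 0.0373 0.2186] yaw 5.39 w -0.0003 F [0.4 0.5 0.1] | tx -0.0019 ty 0.0071 tz -0.0015 yaw 0.49
```

View pics/w3.png

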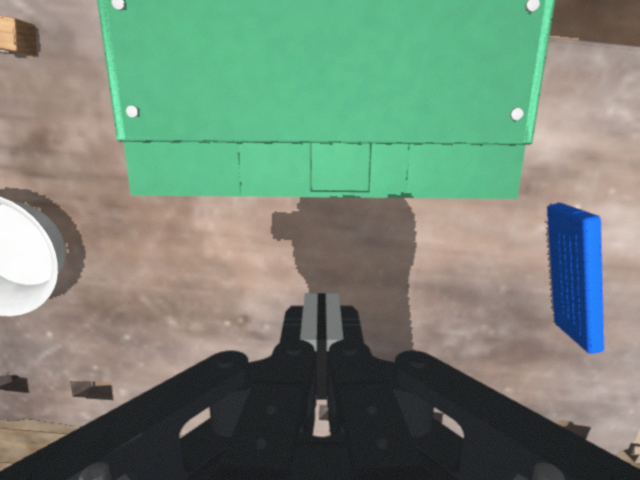

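The wrist view shows the dip as a faint rectangle, x from 311 to 370 and y from 142 to 191. The seams at x=240 and x=407 are only lines. The ledge front edge runs from (131,195) to (519,198).

```bash
python3 - <<'E'
from h import *
np.set_printoptions(precision=4,suppress=True)
i=np.load('w3.npy',allow_pickle=True).item()
for q in [(131,195),(519,198.5),(127,142),(524,144)]: print('ledge',onz(i,*q,.05))
for q in [(311,142),(311,190.5),(370,191),(370,143)]: print('dip',onz(i,*q,.05))
c=np.mean([onz(i,*q,.05) for q in [(311,142),(311,190.5),(370,191),(370,143)]],0); print(c)
E
```

```text
ledge [0.5493 0.1839 0.05  ]
ledge [ 0.5748 -0.1058  0.05  ]
ledge [0.5881 0.1849 0.05  ]
ledge [ 0.6139 -0.0999  0.05  ]
dip [0.6008 0.0522 0.05  ]
dip [0.5658 0.0491 0.05  ]
dip [0.5696 0.0053 0.05  ]
dip [0.6041 0.0099 0.05  ]
[0.5851 0.0291 0.05  ]
```

```bash
python3 - <<'E'
from h import *
go(.581,.074,.10,5)
E
```

```text
t 1.92 pos [0.5409 0.0356 0.2187] yaw 5.37 w 0.0001 F [0.1 1.  0. ] | tx 0.0430 ty -0.0330 tz 0.1193 yaw 0.37
```

Call:
send_rows([
  {"grip":1,"tx":0.043,"ty":-0.033,"tz":0.04,"yaw":0.4},
  {"grip":1,"tx":0.043,"ty":-0.033,"tz":0.08,"yaw":0.4},
  {"grip":1,"tx":0.043,"ty":-0.033,"tz":0.119,"yaw":0.4},
  {"grip":1,"tx":0.043,"ty":-0.033,"tz":0.119,"yaw":0.4},
  {"grip":1,"tx":0.043,"ty":-0.033,"tz":0.119,"yaw":0.4},
])

```text
time_s: 2.33
eef_pos: [0.5792, 0.0732, 0.0962]
eef_rot: [[0.996, 0.087, -0.003], [0.087, -0.996, 0.011], [-0.002, -0.012, -1.0]]
contact_force: [0.1, -0.2, 0.2]
gripper_width: 0.0001
```

```bash
python3 - <<'E'
from h import *
go(.581,.074,.072,5)
E
```

```text
t 2.33 pos [0.5792 0.0732 0.0962] yaw 4.99 w 0.0001 F [ 0.1 -0.2  0.2] | tx 0.0019 ty -0.0004 tz 0.0242 yaw -0.01
```

Call:
send_rows([
  {"grip":1,"tx":0.002,"ty":0,"tz":0.012,"yaw":0},
  {"grip":1,"tx":0.002,"ty":0,"tz":0.018,"yaw":0},
  {"grip":1,"tx":0.002,"ty":0,"tz":0.021,"yaw":0},
  {"grip":1,"tx":0.002,"ty":0,"tz":0.021,"yaw":0},
])

```text
time_s: 2.67
eef_pos: [0.5812, 0.0728, 0.0758]
eef_rot: [[0.996, 0.086, -0.003], [0.086, -0.996, 0.011], [-0.002, -0.011, -1.0]]
contact_force: [0.3, 0.8, -0.0]
gripper_width: -0.0
```

Call:
send_rows([
  {"grip":1,"tx":0,"ty":0,"tz":0.002,"yaw":0},
  {"grip":1,"tx":0,"ty":0,"tz":0.004,"yaw":0},
  {"grip":1,"tx":0,"ty":0,"tz":0.005,"yaw":0},
  {"grip":1,"tx":0,"ty":0,"tz":0.005,"yaw":0},
])

```text
time_s: 3.0
eef_pos: [0.5816, 0.0727, 0.0719]
eef_rot: [[0.996, 0.086, -0.002], [0.086, -0.996, 0.011], [-0.001, -0.011, -1.0]]
contact_force: [-1.7, -0.6, 7.5]
gripper_width: 0.0001
```

Contact with the ledge at z=0.072 with 7.5 N. Now I'll slide along it toward the dip (tool +y).

Call:
send_rows([
  {"grip":1,"tx":0,"ty":0.005,"tz":0.001,"yaw":0},
  {"grip":1,"tx":0,"ty":0.011,"tz":0.001,"yaw":0},
  {"grip":1,"tx":0,"ty":0.017,"tz":0.001,"yaw":0},
  {"grip":1,"tx":0,"ty":0.023,"tz":0.001,"yaw":0},
  {"grip":1,"tx":0,"ty":0.029,"tz":0.001,"yaw":0},
])

```text
time_s: 3.42
eef_pos: [0.5849, 0.0452, 0.0717]
eef_rot: [[0.996, 0.087, 0.001], [0.087, -0.996, 0.013], [0.002, -0.013, -1.0]]
contact_force: [0.5, 2.6, 2.5]
gripper_width: 0.0003
```

Call:
send_rows([
  {"grip":1,"tx":0,"ty":0.004,"tz":0.001,"yaw":0},
  {"grip":1,"tx":0,"ty":0.007,"tz":0.0015,"yaw":0},
  {"grip":1,"tx":0,"ty":0.01,"tz":0.002,"yaw":0},
  {"grip":1,"tx":0,"ty":0.013,"tz":0.002,"yaw":0},
])

```text
time_s: 3.75
eef_pos: [0.5859, 0.032, 0.0694]
eef_rot: [[0.996, 0.087, 0.0], [0.087, -0.996, 0.013], [0.001, -0.013, -1.0]]
contact_force: [-0.5, -0.2, 0.7]
gripper_width: 0.0001
```

The fingers dropped past the ledge level near the middle of the dip. Now I'll press down.

Call:
send_rows([
  {"grip":1,"tx":-0.001,"ty":0.003,"tz":0.002,"yaw":0},
  {"grip":1,"tx":-0.001,"ty":0.003,"tz":0.005,"yaw":0},
  {"grip":1,"tx":-0.001,"ty":0.003,"tz":0.008,"yaw":0},
  {"grip":1,"tx":-0.001,"ty":0.003,"tz":0.011,"yaw":0},
  {"grip":1,"tx":-0.001,"ty":0.003,"tz":0.0115,"yaw":0},
])

```text
time_s: 4.17
eef_pos: [0.586, 0.0289, 0.0597]
eef_rot: [[0.996, 0.087, 0.002], [0.087, -0.996, 0.013], [0.004, -0.013, -1.0]]
contact_force: [-3.6, -1.0, 31.7]
gripper_width: 0.0002
```

Call:
send_rows([
  {"grip":1,"tx":0,"ty":0,"tz":-0.02,"yaw":0},
  {"grip":1,"tx":0,"ty":0,"tz":-0.06,"yaw":0},
  {"grip":1,"tx":0,"ty":0.03,"tz":-0.1,"yaw":0},
  {"grip":0.2,"tx":-0.03,"ty":0.07,"tz":-0.13,"yaw":0},
  {"grip":0,"tx":-0.05,"ty":0.11,"tz":-0.15,"yaw":0},
])

```text
time_s: 4.58
eef_pos: [0.5567, -0.0617, 0.196]
eef_rot: [[0.996, 0.09, 0.004], [0.09, -0.996, 0.013], [0.005, -0.013, -1.0]]
contact_force: [-0.1, -0.5, -0.9]
gripper_width: 0.0235
```

```bash
python3 - <<'E'
from h import *
go(.45,-.30,.20,4)
i,im=snap('scene','s2.png')
a=cv2.resize(im[170:290,220:450],None,fx=3.4,fy=3.4,interpolation=2); cv2.imwrite('pics/c3.png',a)
E
```

```text
t 4.58 pos [ 0.5567 -0.0617  0.196 ] yaw 5.15 w 0.0235 F [-0.1 -0.5 -0.9] | tx -0.1276 ty 0.2276 tz -0.0075 yaw 1.15
```

View pics/c3.png

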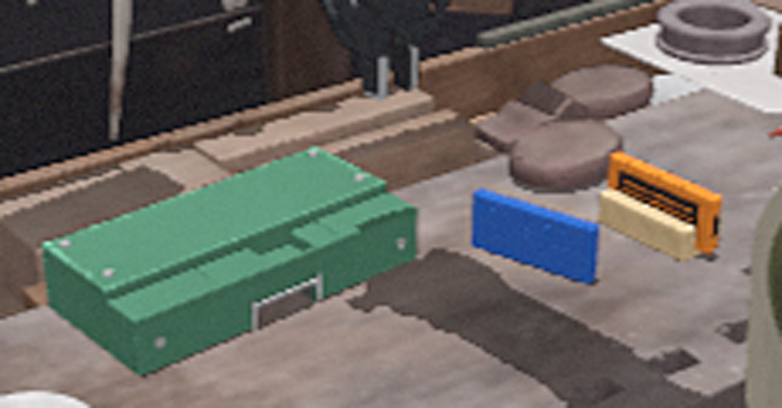

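The shutter has gone from the slot (clear at (288,302) in the crop) and the dip is visibly deep. On to the case.

Call:
send_rows([
  {"grip":0,"tx":-0.128,"ty":0.228,"tz":-0.008,"yaw":1},
  {"grip":0,"tx":-0.128,"ty":0.228,"tz":-0.008,"yaw":1},
  {"grip":0,"tx":-0.128,"ty":0.228,"tz":-0.008,"yaw":1},
  {"grip":0,"tx":-0.128,"ty":0.228,"tz":-0.008,"yaw":1},
  {"grip":0,"tx":-0.128,"ty":0.228,"tz":-0.008,"yaw":1},
])

```text
time_s: 5.05
eef_pos: [0.4689, -0.2528, 0.2015]
eef_rot: [[0.998, 0.063, 0.003], [0.063, -0.998, 0.008], [0.004, -0.008, -1.0]]
contact_force: [1.1, -0.2, 0.0]
gripper_width: 0.043
```

Call:
send_rows([
  {"grip":0,"tx":-0.02,"ty":0.03,"tz":0,"yaw":0},
  {"grip":0,"tx":-0.02,"ty":0.03,"tz":0,"yaw":0},
  {"grip":0,"tx":-0.02,"ty":0.03,"tz":0,"yaw":0},
])

```text
time_s: 5.3
eef_pos: [0.4489, -0.2863, 0.2006]
eef_rot: [[0.998, 0.058, 0.002], [0.058, -0.998, 0.008], [0.002, -0.008, -1.0]]
contact_force: [0.3, 1.2, -0.2]
gripper_width: 0.0425
```

```bash
python3 - <<'E'
from h import *
np.set_printoptions(precision=4,suppress=True)
go(.483,-.308,.12,4)
i,im=snap('wrist','w4.png')
np.save('w4.npy',i,allow_pickle=True)
h=cv2.cvtColor(im,cv2.COLOR_BGR2HSV); m=cv2.inRange(h,(5,180,200),(20,255,255))
n,l,s,c=cv2.connectedComponentsWithStats(m); k=1+np.argmax(s[1:,4]); print(s[k])
E
```

```text
t 5.30 pos [ 0.4489 -0.2863  0.2006] yaw 3.30 w 0.0425 F [ 0.3  1.2 -0.2] | tx 0.0326 ty 0.0243 tz 0.0805 yaw -0.70
[ 344   92   22  176 1721]
```

View pics/w4.png

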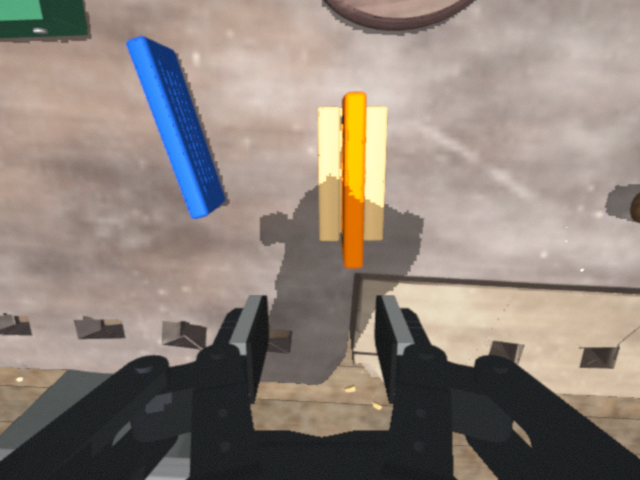

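The case top runs from (355,93) to (354,268) in the rack. The bench edge is at the bottom of the picture.

```bash
python3 - <<'E'
from h import *
np.set_printoptions(precision=4,suppress=True)
i=np.load('w4.npy',allow_pickle=True).item()
a,b=onz(i,355,93.5,.06),onz(i,354,268,.06)
c=(a+b)/2; print(a,b,c,np.degrees(np.arctan2(*(a-b)[1::-1])))
r=[onz(i,*q,.03) for q in [(319,107.5),(386.5,107.5),(383,240.5),(320,240.5)]]; print(r,np.mean(r,0))
print('bench edge',onz(i,250,385,0),onz(i,560,400,0))
go(c[0],c[1],.075,3.5)
E
```

```text
[ 0.5413 -0.3014  0.06  ] [ 0.4246 -0.3105  0.06  ] [ 0.4829 -0.3059  0.06  ] 4.423749636758486
[array([ 0.5325, -0.2789,  0.03  ]), array([ 0.5353, -0.3265,  0.03  ]), array([ 0.4373, -0.3343,  0.03  ]), array([ 0.4344, -0.2852,  0.03  ])] [ 0.4849 -0.3062  0.03  ]
bench edge [ 0.2743 -0.2259  0.    ] [ 0.2762 -0.5292  0.    ]
t 5.35 pos [ 0.4502 -0.2845  0.2007] yaw 3.49 w 0.0427 F [ 0.2 -0.3  0.2] | tx 0.0310 ty 0.0245 tz 0.1256 yaw -0.01
```

Call:
send_rows([
  {"grip":0,"tx":0.031,"ty":0.024,"tz":0.02,"yaw":-0.8},
  {"grip":0,"tx":0.031,"ty":0.024,"tz":0.06,"yaw":-0.8},
  {"grip":0,"tx":0.031,"ty":0.024,"tz":0.09,"yaw":-0.8},
  {"grip":0,"tx":0.031,"ty":0.024,"tz":0.12,"yaw":-0.8},
  {"grip":0,"tx":0.031,"ty":0.024,"tz":0.12,"yaw":-0.8},
])

```text
time_s: 5.77
eef_pos: [0.4818, -0.302, 0.0754]
eef_rot: [[0.997, 0.078, -0.004], [0.078, -0.997, 0.013], [-0.003, -0.014, -1.0]]
contact_force: [-0.6, 0.5, -0.2]
gripper_width: 0.0428
```

```bash
python3 - <<'E'
from h import *
go(.483,-.306,.058,4.3)
E
```

```text
t 5.77 pos [ 0.4818 -0.302   0.0754] yaw 4.48 w 0.0428 F [-0.6  0.5 -0.2] | tx 0.0010 ty 0.0043 tz 0.0173 yaw 0.18
```

Call:
send_rows([
  {"grip":0,"tx":0.001,"ty":0.004,"tz":0.003,"yaw":0.1},
  {"grip":0,"tx":0.001,"ty":0.004,"tz":0.01,"yaw":0.1},
  {"grip":0,"tx":0.001,"ty":0.004,"tz":0.016,"yaw":0.1},
  {"grip":0,"tx":0.001,"ty":0.004,"tz":0.017,"yaw":0.1},
  {"grip":0,"tx":0.001,"ty":0.004,"tz":0.017,"yaw":0.1},
])

```text
time_s: 6.18
eef_pos: [0.4833, -0.3057, 0.059]
eef_rot: [[0.997, 0.076, -0.003], [0.076, -0.997, 0.013], [-0.002, -0.013, -1.0]]
contact_force: [-0.1, -1.0, -0.6]
gripper_width: 0.043
```

```bash
python3 - <<'E'
from h import *
go(.483,-.306,.058,4.3)
E
```

```text
t 6.18 pos [ 0.4833 -0.3057  0.059 ] yaw 4.38 w 0.0430 F [-0.1 -1.  -0.6] | tx -0.0003 ty 0.0002 tz 0.0010 yaw 0.08
```

Call:
send_rows([
  {"grip":1,"tx":0,"ty":0,"tz":0.001,"yaw":0},
  {"grip":1,"tx":0,"ty":0,"tz":0.001,"yaw":0},
  {"grip":1,"tx":0,"ty":0,"tz":0.001,"yaw":0},
  {"grip":1,"tx":0,"ty":0,"tz":0.001,"yaw":0},
  {"grip":1,"tx":0,"ty":0,"tz":0.001,"yaw":0},
], squeeze=40)

```text
time_s: 6.6
eef_pos: [0.4835, -0.3061, 0.0587]
eef_rot: [[0.997, 0.076, -0.002], [0.076, -0.997, 0.012], [-0.001, -0.012, -1.0]]
contact_force: [-1.2, -0.3, 4.9]
gripper_width: 0.013
```

Call:
send_rows([
  {"grip":1,"tx":0,"ty":0,"tz":-0.01,"yaw":0},
  {"grip":1,"tx":0,"ty":0,"tz":-0.03,"yaw":0},
  {"grip":1,"tx":0,"ty":0,"tz":-0.06,"yaw":0},
  {"grip":1,"tx":0,"ty":0,"tz":-0.09,"yaw":0},
  {"grip":1,"tx":0,"ty":0,"tz":-0.1,"yaw":0},
])

```text
time_s: 7.02
eef_pos: [0.4848, -0.3081, 0.163]
eef_rot: [[0.997, 0.076, 0.002], [0.076, -0.997, 0.01], [0.002, -0.01, -1.0]]
contact_force: [1.7, -0.3, -0.8]
gripper_width: 0.0135
```

```bash
python3 - <<'E'
from h import *
i,im=snap('side','d2.png'); cv2.imwrite('pics/d2c.png',cv2.resize(im[110:310,230:450],None,fx=3,fy=3))
go(.48,.065,.12,5)
E
```

```text
t 7.07 pos [ 0.4851 -0.3083  0.1633] yaw 4.34 w 0.0132 F [ 0.4 -0.3  0.8] | tx 0.0230 ty -0.3722 tz 0.0467 yaw -0.66
```

View pics/d2c.png

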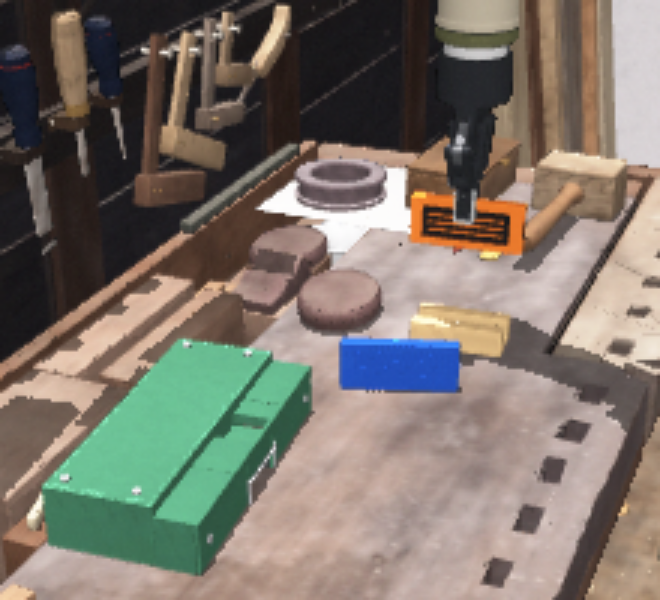

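The case is held level in the fingers and the blue look-alike is undisturbed. Carrying it in front of the slot.

Call:
send_rows([
  {"grip":1,"tx":0.025,"ty":-0.373,"tz":0.0,"yaw":-0.7},
  {"grip":1,"tx":0.025,"ty":-0.373,"tz":0.0,"yaw":-0.7},
  {"grip":1,"tx":0.025,"ty":-0.373,"tz":0.0,"yaw":-0.7},
  {"grip":1,"tx":0.025,"ty":-0.373,"tz":0.0,"yaw":-0.7},
  {"grip":1,"tx":0.025,"ty":-0.373,"tz":0.0,"yaw":-0.7},
])

```text
time_s: 7.48
eef_pos: [0.4818, -0.0973, 0.1627]
eef_rot: [[0.996, 0.087, 0.002], [0.087, -0.996, 0.009], [0.003, -0.009, -1.0]]
contact_force: [1.3, -0.1, -0.9]
gripper_width: 0.0133
```

```bash
python3 - <<'E'
from h import *
go(.482,.066,.09,5)
E
```

```text
t 7.48 pos [ 0.4818 -0.0973  0.1627] yaw 5.00 w 0.0133 F [ 1.3 -0.1 -0.9] | tx 0.0142 ty -0.1620 tz 0.0742 yaw -0.00
```

Call:
send_rows([
  {"grip":1,"tx":0.014,"ty":-0.162,"tz":0.0,"yaw":0},
  {"grip":1,"tx":0.014,"ty":-0.162,"tz":0.0,"yaw":0},
  {"grip":1,"tx":0.014,"ty":-0.162,"tz":0.02,"yaw":0},
  {"grip":1,"tx":0.014,"ty":-0.162,"tz":0.05,"yaw":0},
  {"grip":1,"tx":0.014,"ty":-0.162,"tz":0.074,"yaw":0},
])

```text
time_s: 7.9
eef_pos: [0.4827, 0.0714, 0.0905]
eef_rot: [[0.996, 0.093, 0.006], [0.093, -0.996, 0.012], [0.008, -0.012, -1.0]]
contact_force: [1.7, 0.5, -1.4]
gripper_width: 0.0132
```

```bash
python3 - <<'E'
from h import *
go(.482,.066,.055,5)
E
```

```text
t 7.90 pos [0.4827 0.0714 0.0905] yaw 5.32 w 0.0132 F [ 1.7  0.5 -1.4] | tx -0.0014 ty 0.0057 tz 0.0355 yaw 0.32
```

Call:
send_rows([
  {"grip":1,"tx":-0.001,"ty":0.005,"tz":0.01,"yaw":0.3},
  {"grip":1,"tx":-0.001,"ty":0.005,"tz":0.02,"yaw":0.3},
  {"grip":1,"tx":-0.001,"ty":0.005,"tz":0.028,"yaw":0.3},
  {"grip":1,"tx":-0.001,"ty":0.005,"tz":0.034,"yaw":0.3},
  {"grip":1,"tx":-0.001,"ty":0.005,"tz":0.036,"yaw":0.3},
])

```text
time_s: 8.32
eef_pos: [0.4824, 0.0659, 0.054]
eef_rot: [[0.996, 0.086, 0.006], [0.086, -0.996, 0.012], [0.007, -0.012, -1.0]]
contact_force: [-0.0, -0.7, -1.3]
gripper_width: 0.013
```

Call:
send_rows([
  {"grip":1,"tx":0,"ty":0,"tz":0.001,"yaw":0},
  {"grip":1,"tx":0,"ty":0,"tz":0.002,"yaw":0},
  {"grip":1,"tx":0,"ty":0,"tz":0.002,"yaw":0},
])

```text
time_s: 8.57
eef_pos: [0.4828, 0.0655, 0.0528]
eef_rot: [[0.996, 0.085, 0.007], [0.085, -0.996, 0.012], [0.008, -0.012, -1.0]]
contact_force: [-1.3, -0.3, 3.3]
gripper_width: 0.0135
```

The bench carries the case now (+3.3 N). Releasing.

Call:
send_rows([
  {"grip":0.4,"tx":0,"ty":0,"tz":0,"yaw":0},
  {"grip":0.2,"tx":0,"ty":0,"tz":0,"yaw":0},
  {"grip":0.1,"tx":0,"ty":0,"tz":0,"yaw":0},
  {"grip":0.1,"tx":0,"ty":0,"tz":-0.015,"yaw":0},
  {"grip":0.1,"tx":0,"ty":0,"tz":-0.05,"yaw":0},
])

```text
time_s: 8.98
eef_pos: [0.4811, 0.0648, 0.1007]
eef_rot: [[0.996, 0.085, 0.002], [0.085, -0.996, 0.011], [0.003, -0.011, -1.0]]
contact_force: [0.0, -0.5, -0.4]
gripper_width: 0.0384
```

```bash
python3 - <<'E'
from h import *
go(.48,.066,.055,5)
i,im=snap('side','d3.png'); cv2.imwrite('pics/d3c.png',cv2.resize(im[170:350,230:450],None,fx=3,fy=3))
E
```

```text
t 8.98 pos [0.4811 0.0648 0.1007] yaw 4.90 w 0.0384 F [ 0.  -0.5 -0.4] | tx -0.0011 ty -0.0008 tz 0.0457 yaw -0.10
```

View pics/d3c.png

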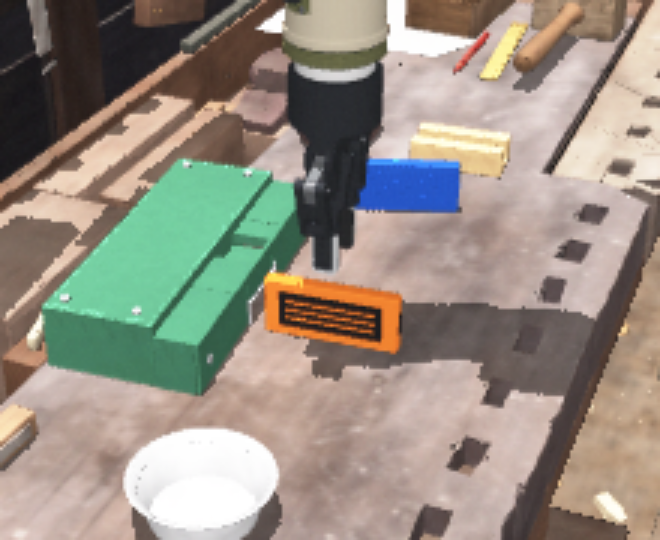

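The case stands on its long edge, seen at (335,315) in the crop. Now round to its +y side to tip it towards −y.

Call:
send_rows([
  {"grip":1,"tx":0,"ty":-0.025,"tz":-0.005,"yaw":0},
  {"grip":1,"tx":0,"ty":-0.048,"tz":-0.005,"yaw":0},
  {"grip":1,"tx":0,"ty":-0.048,"tz":-0.005,"yaw":0},
  {"grip":1,"tx":0,"ty":-0.048,"tz":0.015,"yaw":0},
  {"grip":1,"tx":0,"ty":-0.048,"tz":0.036,"yaw":0},
])

```text
time_s: 9.45
eef_pos: [0.4804, 0.1136, 0.0728]
eef_rot: [[0.996, 0.086, 0.013], [0.085, -0.996, 0.014], [0.014, -0.013, -1.0]]
contact_force: [-0.1, 0.2, -0.1]
gripper_width: -0.0003
```

Call:
send_rows([
  {"grip":1,"tx":0,"ty":0.01,"tz":0.001,"yaw":0},
  {"grip":1,"tx":0,"ty":0.018,"tz":0.001,"yaw":0},
  {"grip":1,"tx":0,"ty":0.023,"tz":0.001,"yaw":0},
  {"grip":1,"tx":0,"ty":0.026,"tz":0.001,"yaw":0},
  {"grip":1,"tx":0,"ty":0.03,"tz":0.001,"yaw":0},
])

```text
time_s: 9.87
eef_pos: [0.4834, 0.0829, 0.0723]
eef_rot: [[0.996, 0.085, 0.015], [0.084, -0.996, 0.014], [0.016, -0.013, -1.0]]
contact_force: [-0.3, 0.7, -0.2]
gripper_width: -0.0003
```

Call:
send_rows([
  {"grip":1,"tx":0,"ty":0.006,"tz":0.002,"yaw":0},
  {"grip":1,"tx":0,"ty":0.012,"tz":0.003,"yaw":0},
  {"grip":1,"tx":0,"ty":0.018,"tz":0.003,"yaw":0},
  {"grip":1,"tx":0,"ty":0.018,"tz":0.003,"yaw":0},
])

```text
time_s: 10.2
eef_pos: [0.4858, 0.0636, 0.0705]
eef_rot: [[0.996, 0.083, 0.017], [0.083, -0.996, 0.014], [0.018, -0.013, -1.0]]
contact_force: [-2.1, -0.9, 18.6]
gripper_width: -0.0002
```

```bash
python3 - <<'E'
from h import *
go(.48,.066,.055,5)
i,im=snap('side','d4.png'); cv2.imwrite('pics/d4c.png',cv2.resize(im[170:350,230:450],None,fx=3,fy=3))
E
```

```text
t 10.20 pos [0.4858 0.0636 0.0705] yaw 4.75 w -0.0002 F [-2.1 -0.9 18.6] | tx -0.0059 ty -0.0027 tz 0.0154 yaw -0.25
```

View pics/d4c.png

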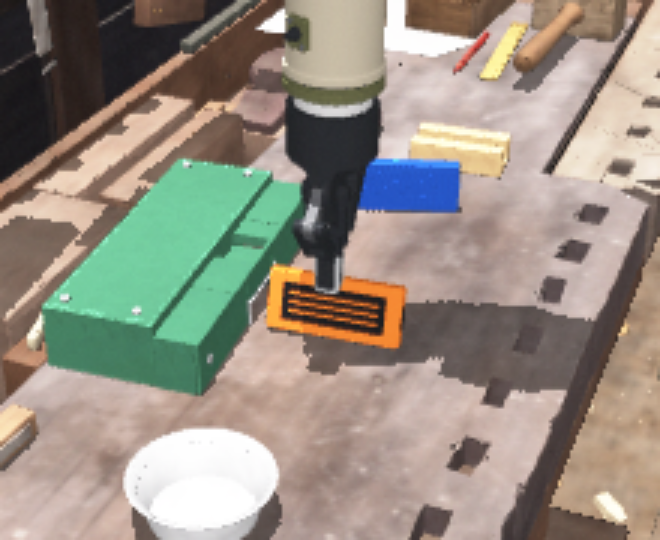

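The case is tilted with the fingertip sitting on its top corner (18.6 N down). I'll lift off and retry lower.

Call:
send_rows([
  {"grip":1,"tx":0,"ty":0,"tz":-0.006,"yaw":0},
  {"grip":1,"tx":0,"ty":0,"tz":-0.016,"yaw":0},
  {"grip":1,"tx":0,"ty":0,"tz":-0.02,"yaw":0},
  {"grip":1,"tx":0,"ty":0,"tz":-0.02,"yaw":0},
])

```text
time_s: 10.58
eef_pos: [0.4859, 0.0636, 0.0917]
eef_rot: [[0.996, 0.083, 0.019], [0.083, -0.996, 0.015], [0.02, -0.013, -1.0]]
contact_force: [0.7, 0.1, -0.8]
gripper_width: -0.0001
```

```bash
python3 - <<'E'
from h import *
go(.48,.066,.055,5)
i,im=snap('side','d5.png'); cv2.imwrite('pics/d5c.png',cv2.resize(im[170:350,230:450],None,fx=3,fy=3))
i,im=snap('wrist','w5.png');np.save('w5.npy',i,allow_pickle=True)
E
```

```text
t 10.58 pos [0.4859 0.0636 0.0917] yaw 4.75 w -0.0001 F [ 0.7  0.1 -0.8] | tx -0.0065 ty -0.0024 tz 0.0366 yaw -0.25
```

View pics/d5c.png

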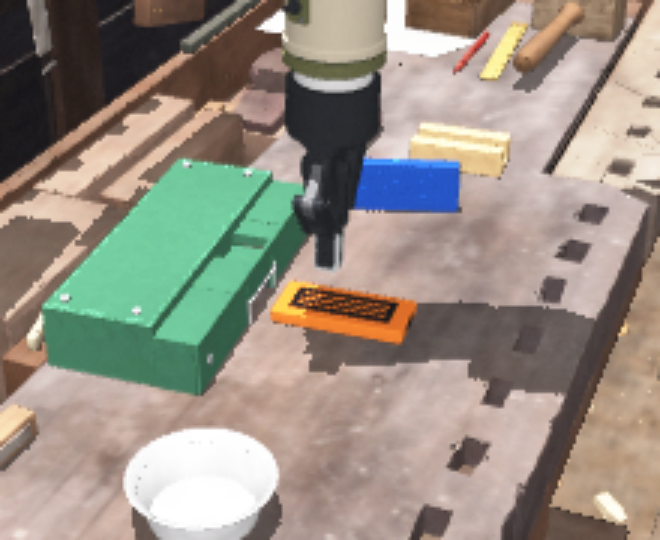

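View pics/w5.png

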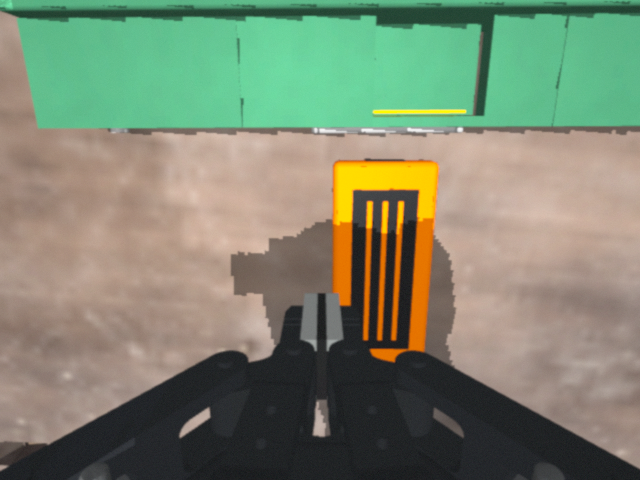

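The case lies flat in front of the slot, with its front edge at row 161 from (334,161) to (438,162). I'll measure its pose.

```bash
python3 - <<'E'
from h import *
np.set_printoptions(precision=4,suppress=True)
i=np.load('w5.npy',allow_pickle=True).item()
fl,fr=onz(i,333.5,161,.014),onz(i,439,162,.014); rr=onz(i,425.5,357,.014); rm=onz(i,385,360,.014)
print(fl,fr,rr,rm,np.linalg.norm(fl-fr),np.linalg.norm(fr-rr))
print('yaw from front',np.degrees(np.arctan2(-(fl-fr)[0],(fl-fr)[1])),'side',np.degrees(np.arctan2(*(fr-rr)[1::-1])))
sl=[onz(i,u,v,0.018) for u,v in [(316,131),(461,131)]];print('slot frame',sl)
print('ledge edge',onz(i,37,129,.05))
f=(fl+fr)/2; 
ax=np.array([np.cos(np.radians(5)),np.sin(np.radians(5))]); ay=np.array([-ax[1],ax[0]]); O=np.array([.562,.039])
for n,p in [('fl',fl),('fr',fr),('rr',rr)]: print(n,'safe coords',(p[:2]-O)@ax,(p[:2]-O)@ay)
E
```

```text
[0.5432 0.063  0.014 ] [0.5472 0.0104 0.014 ] [ 0.4367 -0.0003  0.014 ] [0.4326 0.0227 0.014 ] 0.052737093957803106 0.11099891072838579
yaw from front 4.318708212664705 side 5.528537854603945
slot frame [array([0.5569, 0.0728, 0.018 ]), array([0.5627, 0.0035, 0.018 ])]
ledge edge [0.5486 0.1848 0.05  ]
fl safe coords -0.016660037046132913 0.025519312051851144
fr safe coords -0.017287107707061364 -0.027214053680864568
rr safe coords -0.12828129571138203 -0.02823797367270013
```

```bash
python3 - <<'E'
from h import *
go(.4505,.029,.06,5)
E
```

```text
t 10.68 pos [0.4856 0.0637 0.0908] yaw 4.76 w 0.0002 F [-0.  0. -0.] | tx -0.0385 ty 0.0321 tz 0.0297 yaw -0.24
```

Call:
send_rows([
  {"grip":-0.8,"tx":-0.02,"ty":0.02,"tz":-0.01,"yaw":-0.2},
  {"grip":-0.8,"tx":-0.0385,"ty":0.032,"tz":-0.01,"yaw":-0.2},
  {"grip":-0.8,"tx":-0.0385,"ty":0.032,"tz":-0.01,"yaw":-0.2},
  {"grip":-0.8,"tx":-0.0385,"ty":0.032,"tz":0.01,"yaw":-0.2},
  {"grip":-0.8,"tx":-0.0385,"ty":0.032,"tz":0.03,"yaw":-0.2},
])

```text
time_s: 11.1
eef_pos: [0.4512, 0.0291, 0.0598]
eef_rot: [[0.996, 0.086, 0.021], [0.086, -0.996, 0.015], [0.022, -0.013, -1.0]]
contact_force: [0.4, 0.4, -0.9]
gripper_width: 0.0605
```

```bash
python3 - <<'E'
from h import *
go(.4505,.029,.022,5)
i,im=snap('wrist','w6.png');np.save('w6.npy',i,allow_pickle=True)
E
```

```text
t 11.10 pos [0.4512 0.0291 0.0598] yaw 4.93 w 0.0605 F [ 0.4  0.4 -0.9] | tx -0.0015 ty 0.0005 tz 0.0378 yaw -0.07
```

View pics/w6.png

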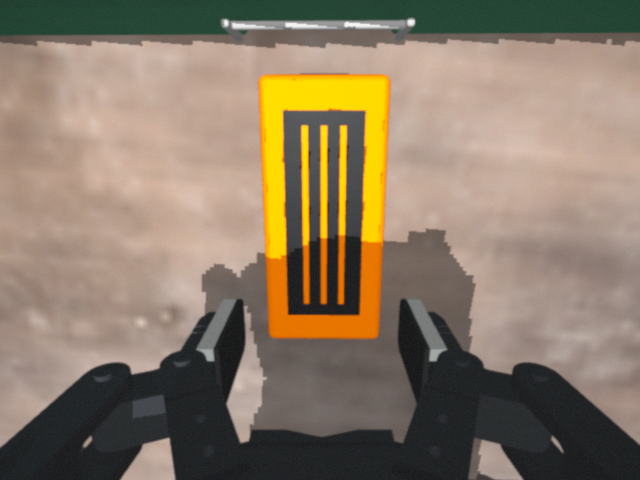

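```bash
python3 - <<'E'
from h import *
np.set_printoptions(precision=4,suppress=True)
i=np.load('w6.npy',allow_pickle=True).item()
ax=np.array([np.cos(np.radians(5)),np.sin(np.radians(5))]); ay=np.array([-ax[1],ax[0]]); O=np.array([.562,.039])
for n,u,v,z in [('fl',259,76,.014),('fr',391,76,.014),('rl',269,337,.014),('rr',380,337,.014),('slotTL',222,22,.02),('slotTR',414,22,.02),('footL',238,38,0),('footR',402,38,0)]:
    p=onz(i,u,v,z)[:2]; print(n,p,(p-O)@ax,(p-O)@ay)
o=get_obs(); p=o['eef_pos'][:2]; print((p-O)@ax,(p-O)@ay)
E
```

```text
fl [0.5418 0.0622] -0.018097972976128803 0.024842539621139324
fr [0.5463 0.0097] -0.01820440397615613 -0.027863644486613964
rl [0.4254 0.0523] -0.13496667155904984 0.025180570884158815
rr [ 0.4304 -0.0008] -0.1346103689244698 -0.028216194127565306
slotTL [0.5587 0.0757] -8.00399123203491e-05 0.036880389450830234
slotTR [0.5647 0.0045] -0.00032732171201635017 -0.034561204091150516
footL [0.5575 0.0741] -0.001457057424013134 0.03533719647405872
footR [0.5633 0.0051] -0.0016678866485000602 -0.03391483049097075
-0.11384254234789512 -8.150800364829444e-05
```

Call:
send_rows([
  {"grip":-0.8,"tx":0,"ty":0,"tz":0.005,"yaw":0},
  {"grip":-0.8,"tx":0,"ty":0,"tz":0.018,"yaw":0},
  {"grip":-0.8,"tx":0,"ty":0,"tz":0.03,"yaw":0},
  {"grip":-0.8,"tx":0,"ty":0,"tz":0.037,"yaw":0},
  {"grip":-0.8,"tx":0,"ty":0,"tz":0.037,"yaw":0},
])

```text
time_s: 11.57
eef_pos: [0.4527, 0.0289, 0.0264]
eef_rot: [[0.996, 0.088, 0.002], [0.088, -0.996, 0.011], [0.003, -0.011, -1.0]]
contact_force: [0.4, -0.6, 0.1]
gripper_width: 0.0768
```

Call:
send_rows([
  {"grip":0,"tx":0,"ty":0,"tz":0,"yaw":0},
  {"grip":0,"tx":0,"ty":0,"tz":0,"yaw":0},
  {"grip":0,"tx":0,"ty":0,"tz":0,"yaw":0},
  {"grip":0,"tx":0,"ty":0,"tz":0,"yaw":0},
], squeeze=30)

```text
time_s: 11.9
eef_pos: [0.4527, 0.029, 0.0268]
eef_rot: [[0.996, 0.088, 0.002], [0.088, -0.996, 0.011], [0.003, -0.011, -1.0]]
contact_force: [-0.1, -0.3, -1.1]
gripper_width: 0.0529
```

```bash
python3 - <<'E'
from h import *
go(.4505,.029,.022,5)
i,im=snap('wrist','w7.png');np.save('w7.npy',i,allow_pickle=True)
E
```

```text
t 11.90 pos [0.4527 0.029  0.0268] yaw 5.03 w 0.0529 F [-0.1 -0.3 -1.1] | tx -0.0022 ty -0.0002 tz 0.0048 yaw 0.03
```

View pics/w7.png

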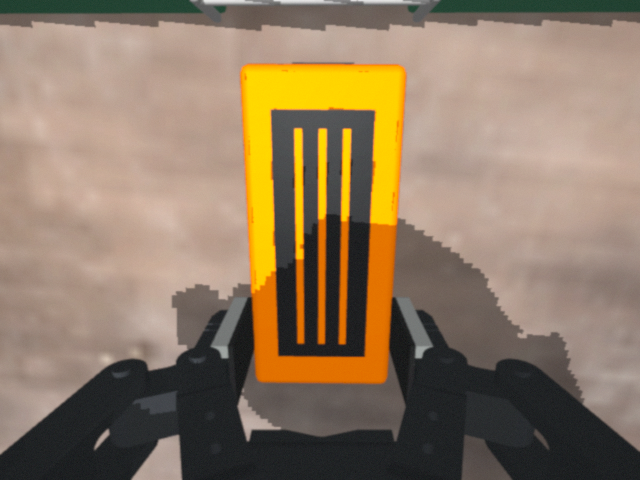

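It's gripped, but only by the tips, as the arm stopped 5 mm high. I'll open slightly, lower and regrip.

Call:
send_rows([
  {"grip":-0.6,"tx":0,"ty":0,"tz":0,"yaw":0},
  {"grip":-0.6,"tx":0,"ty":0,"tz":0.003,"yaw":0},
  {"grip":-0.6,"tx":0,"ty":0,"tz":0.0055,"yaw":0},
  {"grip":-0.6,"tx":0,"ty":0,"tz":0.0055,"yaw":0},
])

```text
time_s: 12.28
eef_pos: [0.4538, 0.0291, 0.0223]
eef_rot: [[0.996, 0.087, 0.0], [0.087, -0.996, 0.011], [0.001, -0.011, -1.0]]
contact_force: [0.4, 0.2, 0.9]
gripper_width: 0.0684
```

Call:
send_rows([
  {"grip":0,"tx":0,"ty":0,"tz":0,"yaw":0},
  {"grip":0,"tx":0,"ty":0,"tz":0,"yaw":0},
  {"grip":0,"tx":0,"ty":0,"tz":0,"yaw":0},
], squeeze=30)

```text
time_s: 12.53
eef_pos: [0.4538, 0.0291, 0.0225]
eef_rot: [[0.996, 0.087, 0.0], [0.087, -0.996, 0.011], [0.001, -0.011, -1.0]]
contact_force: [0.3, 0.1, 4.1]
gripper_width: 0.0526
```

```bash
python3 - <<'E'
from h import *
ax=np.array([np.cos(np.radians(5)),np.sin(np.radians(5))]); ay=np.array([-ax[1],ax[0]]); O=np.array([.562,.039])
g=O-ax*.016+ay*.001
go(g[0],g[1],.022,5)
E
```

```text
t 12.53 pos [0.4538 0.0291 0.0225] yaw 4.96 w 0.0526 F [0.3 0.1 4.1] | tx 0.0926 ty -0.0015 tz 0.0006 yaw -0.04
```

Call:
send_rows([
  {"grip":0,"tx":0.006,"ty":-0.001,"tz":-0.001,"yaw":0},
  {"grip":0,"tx":0.015,"ty":-0.001,"tz":-0.001,"yaw":0},
  {"grip":0,"tx":0.024,"ty":-0.001,"tz":-0.001,"yaw":0},
  {"grip":0,"tx":0.032,"ty":-0.001,"tz":-0.001,"yaw":0},
  {"grip":0,"tx":0.038,"ty":-0.001,"tz":-0.001,"yaw":0},
])

```text
time_s: 12.95
eef_pos: [0.4922, 0.0333, 0.0236]
eef_rot: [[0.996, 0.086, 0.0], [0.086, -0.996, 0.011], [0.001, -0.011, -1.0]]
contact_force: [-0.5, 0.9, -1.0]
gripper_width: 0.0532
```

```bash
python3 - <<'E'
from h import *
ax=np.array([np.cos(np.radians(5)),np.sin(np.radians(5))]); ay=np.array([-ax[1],ax[0]]); O=np.array([.562,.039])
g=O-ax*.016+ay*.001
go(g[0],g[1],.022,5)
i,im=snap('wrist','w8.png');np.save('w8.npy',i,allow_pickle=True)
E
```

```text
t 12.95 pos [0.4922 0.0333 0.0236] yaw 4.92 w 0.0532 F [-0.5  0.9 -1. ] | tx 0.0540 ty -0.0006 tz 0.0016 yaw -0.08
```

View pics/w8.png

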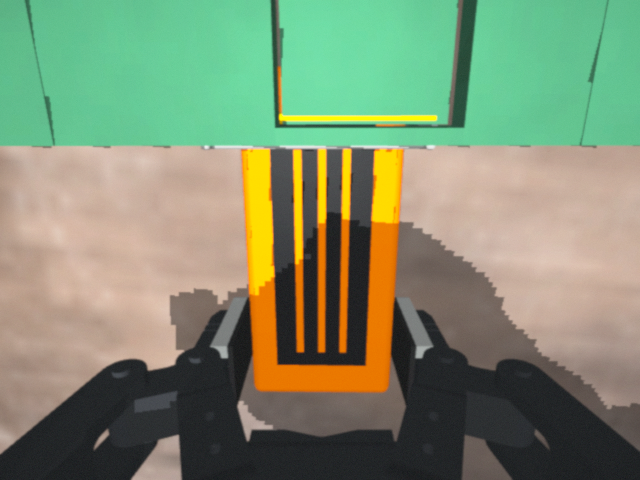

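The case has entered the slot freely: its front is under the safe from (245,148) to (403,148), with no force. Pushing on.

Call:
send_rows([
  {"grip":0,"tx":0.008,"ty":-0.0005,"tz":0,"yaw":0},
  {"grip":0,"tx":0.018,"ty":-0.0005,"tz":0,"yaw":0},
  {"grip":0,"tx":0.028,"ty":-0.0005,"tz":0,"yaw":0},
  {"grip":0,"tx":0.038,"ty":-0.0005,"tz":0,"yaw":0},
  {"grip":0,"tx":0.045,"ty":-0.0005,"tz":0,"yaw":0},
])

```text
time_s: 13.42
eef_pos: [0.5395, 0.0378, 0.0236]
eef_rot: [[0.996, 0.085, 0.002], [0.085, -0.996, 0.012], [0.003, -0.011, -1.0]]
contact_force: [1.3, -0.5, -0.9]
gripper_width: 0.0533
```

Call:
send_rows([
  {"grip":0,"tx":0.004,"ty":0,"tz":0,"yaw":0},
  {"grip":0,"tx":0.006,"ty":0,"tz":0,"yaw":0},
  {"grip":0,"tx":0.006,"ty":0,"tz":0,"yaw":0},
])

```text
time_s: 13.67
eef_pos: [0.5457, 0.0383, 0.0235]
eef_rot: [[0.996, 0.085, 0.002], [0.085, -0.996, 0.012], [0.003, -0.012, -1.0]]
contact_force: [-0.3, 1.0, -1.6]
gripper_width: 0.0532
```

```bash
python3 - <<'E'
from h import *
ax=np.array([np.cos(np.radians(5)),np.sin(np.radians(5))]); ay=np.array([-ax[1],ax[0]]); O=np.array([.562,.039])
g=O-ax*.016+ay*.001
go(g[0],g[1],.022,5)
i,im=snap('wrist','w9.png')
E
```

```text
t 13.67 pos [0.5457 0.0383 0.0235] yaw 4.86 w 0.0532 F [-0.3  1.  -1.6] | tx 0.0003 ty -0.0002 tz 0.0015 yaw -0.14
```

View pics/w9.png

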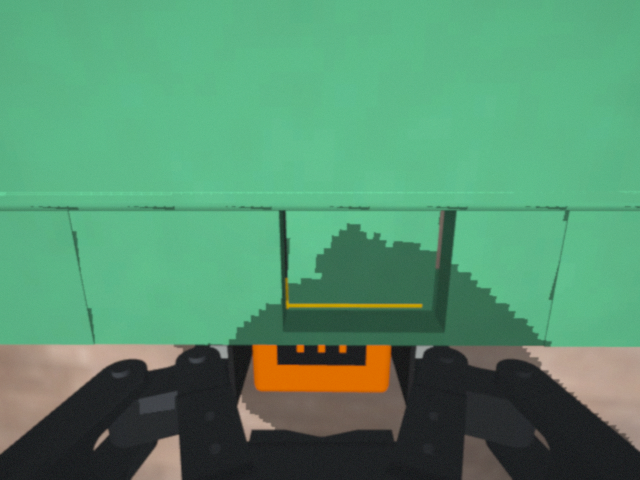

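The rear end still stands out by about 43 mm. I'll open, back out, close, and push the end in with shut fingers.

Call:
send_rows([
  {"grip":-0.7,"tx":0,"ty":0,"tz":-0.001,"yaw":0},
  {"grip":-0.7,"tx":0,"ty":0,"tz":-0.002,"yaw":0},
  {"grip":-0.7,"tx":-0.02,"ty":0,"tz":-0.004,"yaw":0},
  {"grip":-0.7,"tx":-0.045,"ty":0,"tz":-0.006,"yaw":0},
  {"grip":-0.7,"tx":-0.066,"ty":0,"tz":-0.006,"yaw":0},
])

```text
time_s: 14.13
eef_pos: [0.478, 0.0322, 0.0298]
eef_rot: [[0.996, 0.084, 0.001], [0.084, -0.996, 0.012], [0.002, -0.012, -1.0]]
contact_force: [-0.3, -0.1, -0.2]
gripper_width: 0.0725
```

Call:
send_rows([
  {"grip":1,"tx":0,"ty":0,"tz":0,"yaw":0},
  {"grip":1,"tx":0,"ty":0,"tz":0,"yaw":0},
  {"grip":1,"tx":0,"ty":0,"tz":0,"yaw":0},
  {"grip":1,"tx":0,"ty":0,"tz":0,"yaw":0},
  {"grip":1,"tx":0,"ty":0,"tz":0,"yaw":0},
])

```text
time_s: 14.55
eef_pos: [0.479, 0.0324, 0.0298]
eef_rot: [[0.996, 0.084, 0.002], [0.084, -0.996, 0.013], [0.003, -0.012, -1.0]]
contact_force: [-0.1, 0.5, 0.2]
gripper_width: 0.0119
```

```bash
python3 - <<'E'
from h import *
ax=np.array([np.cos(np.radians(5)),np.sin(np.radians(5))]); ay=np.array([-ax[1],ax[0]]); O=np.array([.562,.039])
g=O-ax*.011+ay*.0
go(g[0],g[1],.028,5)
i,im=snap('wrist','w10.png');np.save('w10.npy',i,allow_pickle=True)
E
```

```text
t 14.55 pos [0.479  0.0324 0.0298] yaw 4.80 w 0.0119 F [-0.1  0.5  0.2] | tx 0.0723 ty 0.0004 tz 0.0020 yaw -0.20
```

View pics/w10.png

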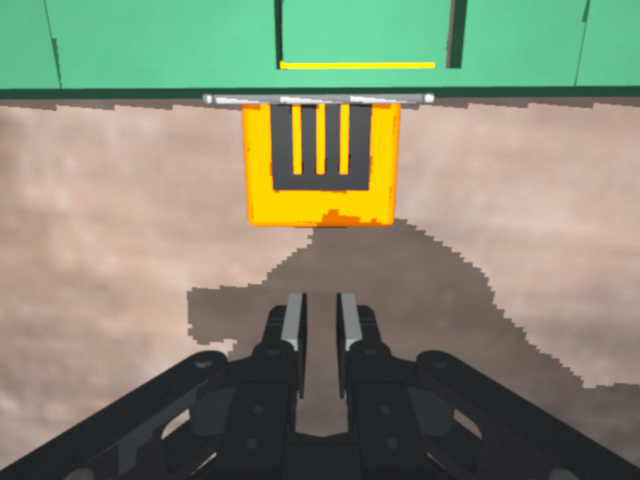

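The rear edge of the case is at row 226, from (248,226) to (396,226). I'll push with the shut fingers, slightly lower.

```bash
python3 - <<'E'
from h import *
ax=np.array([np.cos(np.radians(5)),np.sin(np.radians(5))]); ay=np.array([-ax[1],ax[0]]); O=np.array([.562,.039])
i=np.load('w10.npy',allow_pickle=True).item()
for u in (250,395):
  p=onz(i,u,226,.012)[:2]; print((p-O)@ax,(p-O)@ay)
for u,v,z in [(210,99,.02),(432,99,.02),(10,106,0),(630,106,0)]:
  p=onz(i,u,v,z)[:2]; print((p-O)@ax,(p-O)@ay)
E
```

```text
-0.04507233818696728 0.02659454340351547
-0.04506900617304515 -0.026605295455508157
-0.0014471836699917044 0.035306254473486696
-0.0017016337199559136 -0.03459215850863267
-0.002587522448987639 0.11499014718269011
-0.003368945778195195 -0.11128040488997298
```

Call:
send_rows([
  {"grip":1,"tx":0.006,"ty":0,"tz":0.003,"yaw":0},
  {"grip":1,"tx":0.016,"ty":0,"tz":0.003,"yaw":0},
  {"grip":1,"tx":0.026,"ty":0,"tz":0.003,"yaw":0},
  {"grip":1,"tx":0.036,"ty":0,"tz":0.003,"yaw":0},
  {"grip":1,"tx":0.044,"ty":0,"tz":0.003,"yaw":0},
])

```text
time_s: 15.02
eef_pos: [0.5238, 0.0359, 0.0266]
eef_rot: [[0.997, 0.083, 0.002], [0.083, -0.996, 0.013], [0.003, -0.013, -1.0]]
contact_force: [-0.8, -0.0, -1.5]
gripper_width: 0.0001
```

```bash
python3 - <<'E'
from h import *
ax=np.array([np.cos(np.radians(5)),np.sin(np.radians(5))]); ay=np.array([-ax[1],ax[0]]); O=np.array([.562,.039])
g=O-ax*.011+ay*.0
go(g[0],g[1],.027,5)
E
```

```text
t 15.02 pos [0.5238 0.0359 0.0266] yaw 4.75 w 0.0001 F [-0.8 -0.  -1.5] | tx 0.0273 ty 0.0001 tz -0.0003 yaw -0.25
```

Call:
send_rows([
  {"grip":1,"tx":0.007,"ty":0,"tz":0,"yaw":-0.2},
  {"grip":1,"tx":0.014,"ty":0,"tz":0,"yaw":-0.2},
  {"grip":1,"tx":0.02,"ty":0,"tz":0,"yaw":-0.2},
  {"grip":1,"tx":0.024,"ty":0,"tz":0,"yaw":-0.2},
  {"grip":1,"tx":0.024,"ty":0,"tz":0,"yaw":-0.2},
])

```text
time_s: 15.43
eef_pos: [0.548, 0.0379, 0.0265]
eef_rot: [[0.996, 0.086, 0.002], [0.086, -0.996, 0.013], [0.003, -0.013, -1.0]]
contact_force: [0.8, -0.4, -1.1]
gripper_width: -0.0001
```

Call:
send_rows([
  {"grip":1,"tx":-0.02,"ty":0,"tz":-0.001,"yaw":0},
  {"grip":1,"tx":-0.05,"ty":0,"tz":-0.01,"yaw":0},
  {"grip":1,"tx":-0.075,"ty":0,"tz":-0.01,"yaw":0},
  {"grip":1,"tx":-0.075,"ty":0,"tz":-0.01,"yaw":0},
])

```text
time_s: 15.77
eef_pos: [0.468, 0.0307, 0.0368]
eef_rot: [[0.996, 0.087, -0.003], [0.088, -0.996, 0.011], [-0.002, -0.012, -1.0]]
contact_force: [-0.6, -0.7, -0.3]
gripper_width: -0.0002
```

```bash
python3 - <<'E'
from h import *
ax=np.array([np.cos(np.radians(5)),np.sin(np.radians(5))]); ay=np.array([-ax[1],ax[0]]); O=np.array([.562,.039])
g=O-ax*.011+ay*.0
go(g[0],g[1],.027,5)
i,im=snap('wrist','w11.png');np.save('w11.npy',i,allow_pickle=True)
cv2.imwrite('pics/w11c.png',cv2.resize(im[60:180,200:440],None,fx=3.3,fy=3.3,interpolation=2))
E
```

```text
t 15.77 pos [0.468  0.0307 0.0368] yaw 5.02 w -0.0002 F [-0.6 -0.7 -0.3] | tx 0.0834 ty 0.0000 tz 0.0097 yaw 0.02
```

View pics/w11c.png

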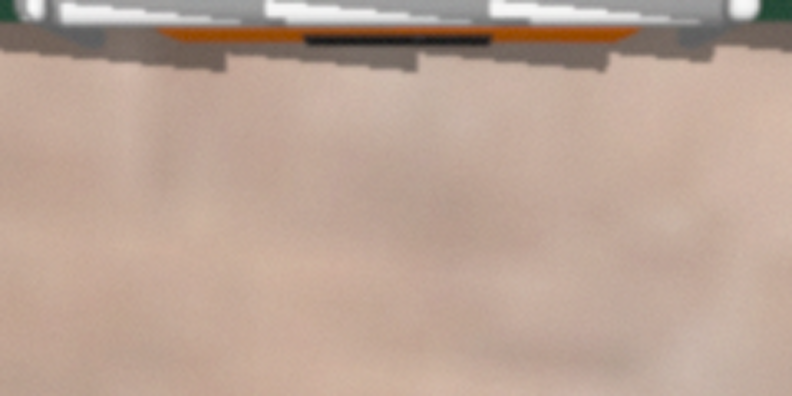

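```bash
python3 - <<'E'
from h import *
ax=np.array([np.cos(np.radians(5)),np.sin(np.radians(5))]); ay=np.array([-ax[1],ax[0]]); O=np.array([.562,.039])
i=np.load('w11.npy',allow_pickle=True).item()
s=lambda x,y:(200+x/3.3,60+y/3.3)
for n,x,y,z in [('rear bottom L',175,41,0),('rear bottom R',630,41,0),('rearmid',400,44,0),('frame top bottom-edge',100,24,.018),('frame ',700,24,.018),('postfoot',100,46,0),('postfoot',690,46,0)]:
  p=onz(i,*s(x,y),z)[:2]; print(n,(p-O)@ax,(p-O)@ay)
im=cv2.imread('pics/w11.png'); cv2.imwrite('pics/w11d.png',cv2.resize(im[45:90,230:410],None,fx=4.4,fy=8,interpolation=0))
E
```

```text
rear bottom L -0.0021570226480029197 0.02546484990406651
rear bottom R -0.002173140036040118 -0.025819103548623695
rearmid -0.002477732193097334 5.842764054409455e-05
frame top bottom-edge -0.0024666167857540252 0.02976468706842502
frame  -0.0024927303068141204 -0.029902967644443
postfoot -0.0026770103115756503 0.033989318334776204
postfoot -0.002695507345669527 -0.03258945672221426
```

View pics/w11d.png

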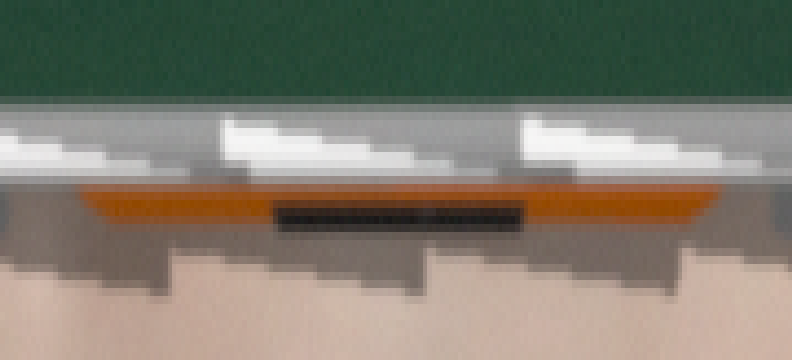

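```bash
python3 - <<'E'
from h import *
ax=np.array([np.cos(np.radians(5)),np.sin(np.radians(5))]); ay=np.array([-ax[1],ax[0]]); O=np.array([.562,.039])
for f in ('w9','w10','w11'):
  im=cv2.imread(f'pics/{f}.png')
  for u in (150,500): print(f,u,[(v,int(im[v,u,1])) for v in (range(84,104) if f=='w10' else range(45,75) if f=='w11' else range(338,350))])
i=np.load('w10.npy',allow_pickle=True).item()
for u in (150,500):
  for v in (89,90):
    p=onz(i,u,v,.05)[:2]; print(u,v,(p-O)@ax)
E
```

```text
w9 150 [(338, 181), (339, 182), (340, 182), (341, 180), (342, 181), (343, 180), (344, 174), (345, 167), (346, 165), (347, 164), (348, 165), (349, 166)]
w9 500 [(338, 105), (339, 106), (340, 107), (341, 107), (342, 107), (343, 105), (344, 106), (345, 103), (346, 100), (347, 99), (348, 98), (349, 98)]
w10 150 [(84, 202), (85, 203), (86, 203), (87, 186), (88, 127), (89, 81), (90, 75), (91, 75), (92, 77), (93, 74), (94, 75), (95, 75), (96, 77), (97, 76), (98, 82), (99, 99), (100, 105), (101, 106), (102, 106), (103, 107)]
w10 500 [(84, 202), (85, 189), (86, 136), (87, 93), (88, 74), (89, 74), (90, 73), (91, 75), (92, 77), (93, 73), (94, 77), (95, 75), (96, 80), (97, 89), (98, 98), (99, 101), (100, 98), (101, 102), (102, 99), (103, 102)]
w11 150 [(45, 68), (46, 71), (47, 72), (48, 70), (49, 71), (50, 70), (51, 72), (52, 71), (53, 73), (54, 72), (55, 70), (56, 70), (57, 71), (58, 71), (59, 73), (60, 72), (61, 72), (62, 70), (63, 72), (64, 74), (65, 73), (66, 81), (67, 95), (68, 99), (69, 105), (70, 101), (71, 101), (72, 102), (73, 102), (74, 102)]
w11 500 [(45, 72), (46, 69), (47, 70), (48, 71), (49, 70), (50, 73), (51, 70), (52, 72), (53, 73), (54, 69), (55, 71), (56, 71), (57, 71), (58, 73), (59, 72), (60, 73), (61, 74), (62, 72), (63, 74), (64, 72), (65, 75), (66, 86), (67, 95), (68, 99), (69, 98), (70, 97), (71, 98), (72, 101), (73, 102), (74, 99)]
150 89 -0.0006421606069880429
150 90 -0.0008685154065815161
500 89 -0.0009710966135947417
500 90 -0.0011954719925061441
```

```bash
python3 - <<'E'
from h import *
ax=np.array([np.cos(np.radians(5)),np.sin(np.radians(5))]); O=np.array([.562,.039])
i=np.load('w11.npy',allow_pickle=True).item()
for u,v in [(150,66.5),(500,66.5),(260,72.5),(385,72.5)]:
    p=onz(i,u,v,0.0)[:2]; print(u,v,(p-O)@ax)
go(*(O-ax*.0125),.03,5)
E
```

```text
150 66.5 -0.0001077474939268951
500 66.5 -0.000166867193204444
260 72.5 -0.002183926492704537
385 72.5 -0.0021984541102893574
t 15.82 pos [0.4709 0.0312 0.0367] yaw 5.04 w 0.0000 F [ 0.7 -1.  -0.4] | tx 0.0789 ty 0.0003 tz 0.0068 yaw 0.04
```

The rear end still stands out about 2 mm, measured against the safe's foot line in the same view. One more measured push.

Call:
send_rows([
  {"grip":1,"tx":0.02,"ty":0,"tz":0.007,"yaw":0},
  {"grip":1,"tx":0.05,"ty":0,"tz":0.009,"yaw":0},
  {"grip":1,"tx":0.065,"ty":0,"tz":0.009,"yaw":0},
  {"grip":1,"tx":0.072,"ty":0,"tz":0.009,"yaw":0},
  {"grip":1,"tx":0.072,"ty":0,"tz":0.009,"yaw":0},
])

```text
time_s: 16.23
eef_pos: [0.5447, 0.0377, 0.0277]
eef_rot: [[0.996, 0.086, 0.002], [0.086, -0.996, 0.013], [0.003, -0.013, -1.0]]
contact_force: [-0.1, 0.4, -0.1]
gripper_width: -0.0001
```

```bash
python3 - <<'E'
from h import *
ax=np.array([np.cos(np.radians(5)),np.sin(np.radians(5))]); O=np.array([.562,.039])
go(*(O-ax*.0118),.027,5)
E
```

```text
t 16.23 pos [0.5447 0.0377 0.0277] yaw 4.96 w -0.0001 F [-0.1  0.4 -0.1] | tx 0.0055 ty 0.0003 tz 0.0007 yaw -0.04
```

Call:
send_rows([
  {"grip":1,"tx":0.002,"ty":0,"tz":0,"yaw":0},
  {"grip":1,"tx":0.004,"ty":0,"tz":0,"yaw":0},
  {"grip":1,"tx":0.005,"ty":0,"tz":0,"yaw":0},
  {"grip":1,"tx":0.0055,"ty":0,"tz":0,"yaw":0},
  {"grip":1,"tx":0.0055,"ty":0,"tz":0,"yaw":0},
])

```text
time_s: 16.65
eef_pos: [0.5482, 0.0379, 0.0276]
eef_rot: [[0.996, 0.087, -0.001], [0.087, -0.996, 0.011], [0.0, -0.011, -1.0]]
contact_force: [-5.5, -0.9, 1.6]
gripper_width: -0.0002
```

Call:
send_rows([
  {"grip":1,"tx":-0.02,"ty":0,"tz":-0.001,"yaw":0},
  {"grip":1,"tx":-0.05,"ty":0,"tz":-0.01,"yaw":0},
  {"grip":1,"tx":-0.08,"ty":0,"tz":-0.01,"yaw":0},
  {"grip":1,"tx":-0.08,"ty":0,"tz":-0.01,"yaw":0},
  {"grip":1,"tx":-0.08,"ty":0,"tz":-0.01,"yaw":0},
])

```text
time_s: 17.07
eef_pos: [0.4671, 0.0309, 0.038]
eef_rot: [[0.996, 0.089, -0.002], [0.089, -0.996, 0.011], [-0.001, -0.011, -1.0]]
contact_force: [0.9, -0.1, 0.6]
gripper_width: -0.0
```

```bash
python3 - <<'E'
from h import *
ax=np.array([np.cos(np.radians(5)),np.sin(np.radians(5))]); O=np.array([.562,.039])
go(*(O-ax*.0118),.027,5)
i,im=snap('wrist','w12.png');np.save('w12.npy',i,allow_pickle=True)
cv2.imwrite('pics/w12d.png',cv2.resize(im[40:100,230:410],None,fx=4.4,fy=8,interpolation=0))
for u in (150,320,260,385,500): print(u,[(v,im[v,u].tolist()) for v in range(58,80)])
E
```

```text
t 17.07 pos [0.4671 0.0309 0.038 ] yaw 5.10 w -0.0000 F [ 0.9 -0.1  0.6] | tx 0.0834 ty 0.0005 tz 0.0110 yaw 0.10
150 [(58, [56, 73, 40]), (59, [55, 72, 38]), (60, [56, 72, 42]), (61, [57, 73, 38]), (62, [51, 70, 36]), (63, [61, 74, 49]), (64, [74, 86, 80]), (65, [85, 96, 106]), (66, [92, 103, 117]), (67, [93, 102, 117]), (68, [92, 99, 115]), (69, [94, 102, 119]), (70, [93, 101, 116]), (71, [96, 102, 117]), (72, [94, 103, 117]), (73, [111, 121, 138]), (74, [145, 160, 182]), (75, [159, 174, 199]), (76, [159, 173, 200]), (77, [159, 172, 199]), (78, [163, 177, 203]), (79, [165, 176, 203])]
320 [(58, [157, 155, 156]), (59, [156, 157, 157]), (60, [157, 157, 159]), (61, [181, 182, 182]), (62, [211, 211, 212]), (63, [202, 204, 203]), (64, [165, 167, 170]), (65, [104, 116, 141]), (66, [47, 87, 151]), (67, [20, 71, 139]), (68, [34, 52, 89]), (69, [32, 36, 42]), (70, [31, 31, 31]), (71, [58, 62, 65]), (72, [86, 95, 105]), (73, [97, 105, 117]), (74, [97, 106, 118]), (75, [100, 107, 118]), (76, [98, 107, 117]), (77, [98, 106, 117]), (78, [119, 130, 142]), (79, [158, 169, 188])]
260 [(58, [157, 1
[... 741 characters left out ...]
70, [47, 84, 137]), (71, [82, 96, 122]), (72, [96, 104, 119]), (73, [103, 112, 126]), (74, [125, 135, 155]), (75, [148, 160, 181]), (76, [156, 166, 191]), (77, [157, 169, 193]), (78, [155, 168, 191]), (79, [157, 171, 193])]
500 [(58, [50, 69, 35]), (59, [55, 73, 41]), (60, [53, 72, 39]), (61, [55, 73, 39]), (62, [56, 75, 40]), (63, [54, 72, 42]), (64, [68, 80, 69]), (65, [86, 94, 100]), (66, [91, 99, 111]), (67, [91, 100, 112]), (68, [92, 99, 113]), (69, [91, 99, 111]), (70, [93, 100, 113]), (71, [92, 99, 114]), (72, [94, 102, 116]), (73, [111, 120, 136]), (74, [143, 156, 176]), (75, [158, 170, 194]), (76, [159, 171, 195]), (77, [160, 172, 196]), (78, [157, 170, 193]), (79, [161, 175, 196])]
```

View pics/w12d.png

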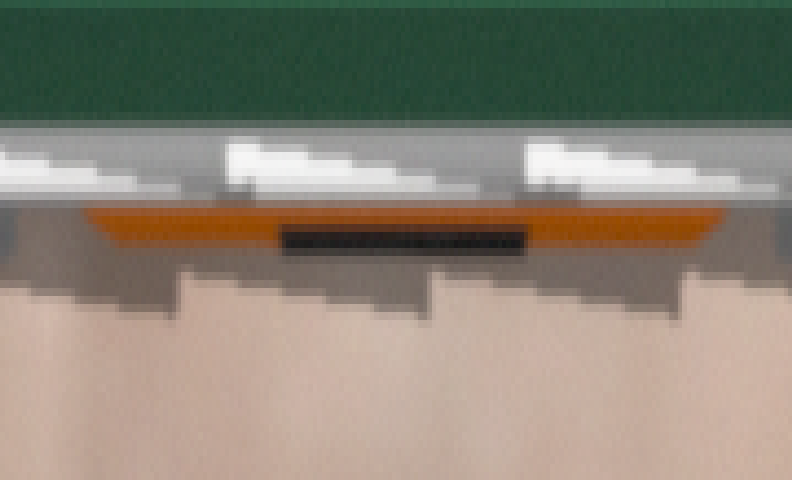

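The last push stopped at the same place with 5.5 N, so either the fingers meet the slot's frame or it just sticks. I'll push again a little harder and watch force against travel.

Call:
send_rows([
  {"grip":1,"tx":0.02,"ty":0,"tz":0.008,"yaw":0},
  {"grip":1,"tx":0.05,"ty":0,"tz":0.011,"yaw":0},
  {"grip":1,"tx":0.07,"ty":0,"tz":0.012,"yaw":0},
  {"grip":1,"tx":0.078,"ty":0,"tz":0.012,"yaw":0},
  {"grip":1,"tx":0.08,"ty":0,"tz":0.012,"yaw":0},
])

```text
time_s: 17.53
eef_pos: [0.5481, 0.0379, 0.0252]
eef_rot: [[0.996, 0.087, -0.003], [0.087, -0.996, 0.011], [-0.002, -0.011, -1.0]]
contact_force: [-7.8, -1.3, 2.4]
gripper_width: -0.0001
```

Call:
send_rows([
  {"grip":1,"tx":0.002,"ty":0,"tz":0,"yaw":0},
  {"grip":1,"tx":0.004,"ty":0,"tz":0,"yaw":0},
  {"grip":1,"tx":0.004,"ty":0,"tz":0,"yaw":0},
])

```text
time_s: 17.78
eef_pos: [0.548, 0.0373, 0.0242]
eef_rot: [[0.996, 0.086, -0.011], [0.087, -0.996, 0.009], [-0.01, -0.009, -1.0]]
contact_force: [-13.0, 0.6, 2.0]
gripper_width: 0.0001
```

Call:
send_rows([
  {"grip":1,"tx":0.004,"ty":0,"tz":0,"yaw":0},
  {"grip":1,"tx":0.004,"ty":0,"tz":0,"yaw":0},
])

```text
time_s: 17.95
eef_pos: [0.5479, 0.0366, 0.0232]
eef_rot: [[0.996, 0.086, -0.019], [0.087, -0.996, 0.006], [-0.018, -0.008, -1.0]]
contact_force: [-12.7, -0.4, 1.1]
gripper_width: 0.0
```

Position holds at x=0.548 as force grows to 13 N. To tell whether the frame or the case is stopping the fingers, I'll repeat with the tips above the case's top (tip z ≈ 17 mm).

Call:
send_rows([
  {"grip":1,"tx":-0.008,"ty":-0.001,"tz":0,"yaw":0},
  {"grip":1,"tx":-0.02,"ty":-0.001,"tz":-0.008,"yaw":0},
  {"grip":1,"tx":-0.02,"ty":-0.001,"tz":-0.016,"yaw":0},
  {"grip":1,"tx":-0.02,"ty":-0.001,"tz":-0.016,"yaw":0},
])

```text
time_s: 18.28
eef_pos: [0.529, 0.0359, 0.0409]
eef_rot: [[0.996, 0.086, -0.017], [0.087, -0.996, 0.006], [-0.016, -0.008, -1.0]]
contact_force: [0.6, -0.3, -0.1]
gripper_width: -0.0003
```

Call:
send_rows([
  {"grip":1,"tx":0.01,"ty":0,"tz":0,"yaw":0},
  {"grip":1,"tx":0.018,"ty":0,"tz":0,"yaw":0},
  {"grip":1,"tx":0.022,"ty":0,"tz":0,"yaw":0},
  {"grip":1,"tx":0.024,"ty":0,"tz":0,"yaw":0},
  {"grip":1,"tx":0.024,"ty":0,"tz":0,"yaw":0},
])

```text
time_s: 18.7
eef_pos: [0.5506, 0.0376, 0.04]
eef_rot: [[0.996, 0.086, -0.022], [0.087, -0.996, 0.005], [-0.022, -0.006, -1.0]]
contact_force: [-11.9, 0.1, 9.9]
gripper_width: -0.0001
```

Call:
send_rows([
  {"grip":1,"tx":-0.01,"ty":0,"tz":-0.001,"yaw":0},
  {"grip":1,"tx":-0.04,"ty":0,"tz":-0.003,"yaw":0},
  {"grip":1,"tx":-0.075,"ty":0,"tz":-0.003,"yaw":0},
  {"grip":1,"tx":-0.11,"ty":0,"tz":-0.003,"yaw":0},
  {"grip":1,"tx":-0.11,"ty":0,"tz":-0.003,"yaw":0},
])

```text
time_s: 19.12
eef_pos: [0.4345, 0.027, 0.0456]
eef_rot: [[0.996, 0.088, -0.028], [0.088, -0.996, 0.002], [-0.028, -0.005, -1.0]]
contact_force: [-2.6, -0.4, -0.0]
gripper_width: 0.0001
```

```bash
python3 - <<'E'
from h import *
ax=np.array([np.cos(np.radians(5)),np.sin(np.radians(5))]); O=np.array([.562,.039])
go(*(O-ax*.0118),.027,5)
i,im=snap('wrist','w13.png');np.save('w13.npy',i,allow_pickle=True)
cv2.imwrite('pics/w13d.png',cv2.resize(im[0:130,220:420],None,fx=4,fy=4,interpolation=2))
E
```

```text
t 19.12 pos [0.4345 0.027  0.0456] yaw 5.05 w 0.0001 F [-2.6 -0.4 -0. ] | tx 0.1167 ty -0.0007 tz 0.0153 yaw 0.05
```

View pics/w13d.png

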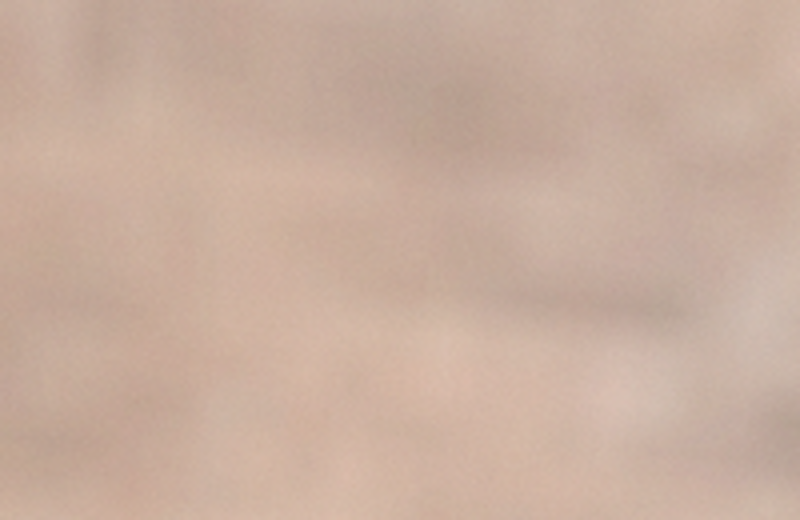

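Call:
send_rows([
  {"grip":1,"tx":0.02,"ty":0,"tz":0,"yaw":0},
  {"grip":1,"tx":0.045,"ty":0,"tz":0,"yaw":0},
  {"grip":1,"tx":0.045,"ty":0,"tz":0,"yaw":0},
  {"grip":1,"tx":0.045,"ty":0,"tz":0,"yaw":0},
])

```text
time_s: 19.5
eef_pos: [0.486, 0.0321, 0.0442]
eef_rot: [[0.996, 0.087, -0.022], [0.087, -0.996, 0.005], [-0.022, -0.006, -1.0]]
contact_force: [-0.8, -0.2, -0.6]
gripper_width: 0.0002
```

```bash
python3 - <<'E'
from h import *
ax=np.array([np.cos(np.radians(5)),np.sin(np.radians(5))]); O=np.array([.562,.039])
go(*(O-ax*.0118),.027,5)
i,im=snap('wrist','w14.png');np.save('w14.npy',i,allow_pickle=True)
cv2.imwrite('pics/w14d.png',cv2.resize(im[0:130,220:420],None,fx=4,fy=4,interpolation=2))
E
```

```text
t 19.50 pos [0.486  0.0321 0.0442] yaw 4.97 w 0.0002 F [-0.8 -0.2 -0.6] | tx 0.0649 ty -0.0002 tz 0.0158 yaw -0.03
```

View pics/w14d.png

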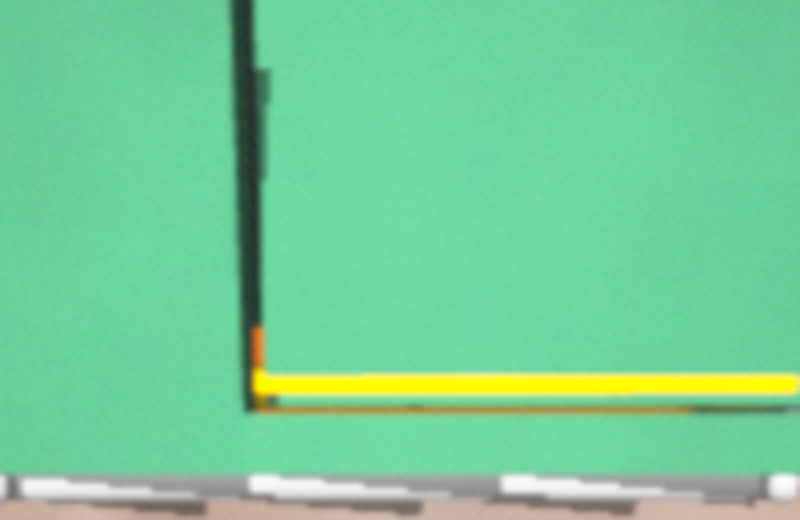

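In this view the case doesn't protrude past the frame, and the frame bar sits just in front of the ledge edge. One more probe at tip z ≈ 16 mm, above the case but at bar height, to learn what stops the fingers.

Call:
send_rows([
  {"grip":1,"tx":0.02,"ty":0,"tz":0.002,"yaw":0},
  {"grip":1,"tx":0.045,"ty":0,"tz":0.004,"yaw":0},
  {"grip":1,"tx":0.056,"ty":0,"tz":0.0045,"yaw":0},
  {"grip":1,"tx":0.058,"ty":0,"tz":0.0045,"yaw":0},
])

```text
time_s: 19.88
eef_pos: [0.5441, 0.037, 0.038]
eef_rot: [[0.996, 0.086, -0.022], [0.086, -0.996, 0.005], [-0.022, -0.006, -1.0]]
contact_force: [0.7, 0.3, 0.4]
gripper_width: -0.0001
```

Call:
send_rows([
  {"grip":1,"tx":0.004,"ty":0,"tz":0,"yaw":0},
  {"grip":1,"tx":0.006,"ty":0,"tz":0,"yaw":0},
  {"grip":1,"tx":0.007,"ty":0,"tz":0,"yaw":0},
])

```text
time_s: 20.13
eef_pos: [0.5505, 0.0375, 0.0378]
eef_rot: [[0.996, 0.086, -0.023], [0.086, -0.996, 0.004], [-0.022, -0.006, -1.0]]
contact_force: [-1.4, 0.2, 0.4]
gripper_width: 0.0004
```

The fingers at bar height go about 2.5 mm farther (to 0.5505), so the bar isn't what stops them. Low down, a wider part of the finger probably meets the face below the ledge. I'll push the case again with the tips higher, at about 9 mm.

Call:
send_rows([
  {"grip":1,"tx":-0.008,"ty":0,"tz":0,"yaw":0},
  {"grip":1,"tx":-0.016,"ty":0,"tz":0.003,"yaw":0},
  {"grip":1,"tx":-0.016,"ty":0,"tz":0.007,"yaw":0},
  {"grip":1,"tx":-0.016,"ty":0,"tz":0.007,"yaw":0},
])

```text
time_s: 20.47
eef_pos: [0.533, 0.0361, 0.0306]
eef_rot: [[0.996, 0.087, -0.024], [0.087, -0.996, 0.004], [-0.024, -0.006, -1.0]]
contact_force: [0.8, -0.1, -0.1]
gripper_width: 0.0003
```

Call:
send_rows([
  {"grip":1,"tx":0.006,"ty":0,"tz":0,"yaw":0},
  {"grip":1,"tx":0.011,"ty":0,"tz":0,"yaw":0},
  {"grip":1,"tx":0.014,"ty":0,"tz":0,"yaw":0},
  {"grip":1,"tx":0.016,"ty":0,"tz":0,"yaw":0},
  {"grip":1,"tx":0.0165,"ty":0,"tz":0,"yaw":0},
])

```text
time_s: 20.88
eef_pos: [0.5491, 0.0374, 0.0302]
eef_rot: [[0.996, 0.087, -0.026], [0.087, -0.996, 0.003], [-0.025, -0.005, -1.0]]
contact_force: [-4.4, -0.6, 4.3]
gripper_width: 0.0
```

Call:
send_rows([
  {"grip":1,"tx":0.001,"ty":0,"tz":-0.001,"yaw":0},
  {"grip":1,"tx":0.002,"ty":0,"tz":-0.002,"yaw":0},
  {"grip":1,"tx":0.0025,"ty":0,"tz":-0.002,"yaw":0},
])

```text
time_s: 21.13
eef_pos: [0.5492, 0.0369, 0.0317]
eef_rot: [[0.996, 0.087, -0.03], [0.087, -0.996, 0.002], [-0.03, -0.004, -1.0]]
contact_force: [-9.9, 0.3, 3.5]
gripper_width: 0.0
```

Call:
send_rows([
  {"grip":1,"tx":-0.02,"ty":0,"tz":-0.002,"yaw":0},
  {"grip":1,"tx":-0.05,"ty":0,"tz":-0.01,"yaw":0},
  {"grip":1,"tx":-0.08,"ty":0,"tz":-0.01,"yaw":0},
  {"grip":1,"tx":-0.08,"ty":0,"tz":-0.01,"yaw":0},
  {"grip":1,"tx":-0.08,"ty":0,"tz":-0.01,"yaw":0},
])

```text
time_s: 21.55
eef_pos: [0.4693, 0.0299, 0.0445]
eef_rot: [[0.996, 0.088, -0.03], [0.088, -0.996, 0.001], [-0.03, -0.004, -1.0]]
contact_force: [0.9, 0.3, -0.5]
gripper_width: 0.0001
```

```bash
python3 - <<'E'
from h import *
ax=np.array([np.cos(np.radians(5)),np.sin(np.radians(5))]); O=np.array([.562,.039])
go(*(O-ax*.0118),.034,5)
i,im=snap('wrist','w15.png');np.save('w15.npy',i,allow_pickle=True)
cv2.imwrite('pics/w15d.png',cv2.resize(im[30:130,220:420],None,fx=4,fy=6,interpolation=0))
for u in (150,500): print([(v,int(im[v,u,1])) for v in range(35,110)])
E
```

```text
t 21.55 pos [0.4693 0.0299 0.0445] yaw 5.03 w 0.0001 F [ 0.9  0.3 -0.5] | tx 0.0816 ty -0.0010 tz 0.0081 yaw 0.03
[(35, 196), (36, 198), (37, 195), (38, 199), (39, 198), (40, 198), (41, 200), (42, 197), (43, 198), (44, 197), (45, 197), (46, 198), (47, 199), (48, 198), (49, 199), (50, 194), (51, 166), (52, 110), (53, 78), (54, 70), (55, 71), (56, 73), (57, 72), (58, 72), (59, 73), (60, 77), (61, 73), (62, 75), (63, 77), (64, 75), (65, 74), (66, 74), (67, 77), (68, 88), (69, 98), (70, 102), (71, 103), (72, 101), (73, 104), (74, 105), (75, 106), (76, 123), (77, 162), (78, 179), (79, 182), (80, 179), (81, 180), (82, 181), (83, 181), (84, 182), (85, 186), (86, 188), (87, 191), (88, 191), (89, 191), (90, 193), (91, 195), (92, 195), (93, 196), (94, 194), (95, 193), (96, 193), (97, 190), (98, 190), (99, 189), (100, 185), (101, 186), (102, 186), (103, 182), (104, 182), (105, 181), (106, 180), (107, 180), (108, 181), (109, 179)]
[(35, 196), (36, 197), (37, 196), (38, 196), (39, 199), (40, 198), (41, 200), (42, 199), (43, 200), (44, 198), (45, 200), (46, 199), (47, 200), (48, 198), (49, 200), (50, 191), (51, 167), (52, 111), (53, 80), (54, 75), (55, 73), (56, 73), (57, 74), (58, 73), (59, 72), (60, 72), (61, 71), (62, 73), (63, 71), (64, 73), (65, 74), (66, 72), (67, 77), (68, 86), (69, 101), (70, 102), (71, 107), (72, 103), (73, 104), (74, 103), (75, 102), (76, 107), (77, 115), (78, 148), (79, 170), (80, 177), (81, 178), (82, 175), (83, 176), (84, 175), (85, 176), (86, 174), (87, 175), (88, 176), (89, 174), (90, 176), (91, 175), (92, 178), (93, 178), (94, 179), (95, 179), (96, 179), (97, 177), (98, 181), (99, 183), (100, 182), (101, 182), (102, 186), (103, 182), (104, 184), (105, 184), (106, 183), (107, 183), (108, 185), (109, 184)]
```

View pics/w15d.png

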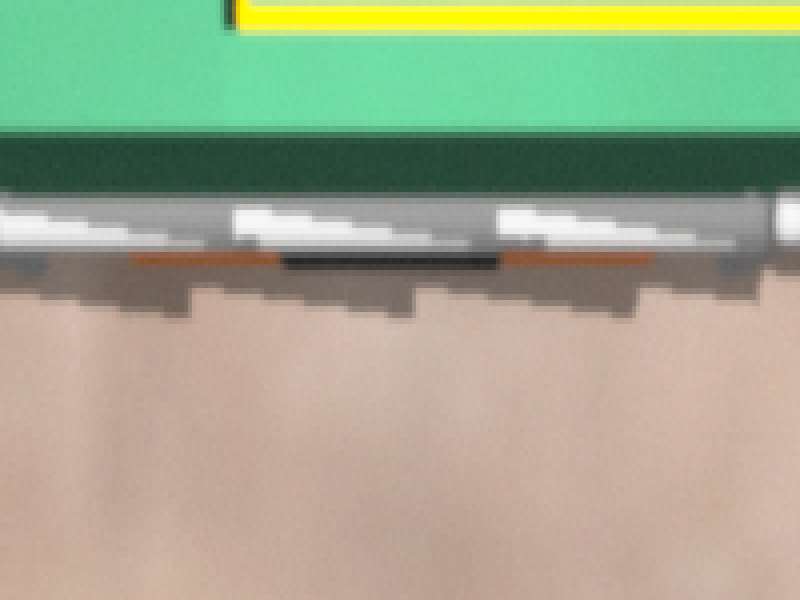

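```bash
python3 - <<'E'
from h import *
ax=np.array([np.cos(np.radians(5)),np.sin(np.radians(5))]); O=np.array([.562,.039])
i=np.load('w15.npy',allow_pickle=True).item()
for n,u,v,z in [('foot',150,68.3,0),('foot',500,68.3,0),('rear bottom',265,74,0),('rear bottom',370,74,0),('ledge',150,51.8,.05),('ledge',500,51.8,.05),('bar front',320,71.5,.018)]:
    p=onz(i,u,v,z)[:2]; print(n,(p-O)@ax)
E
```

```text
foot -0.00019697698197301567
foot -0.00011131366403460251
rear bottom -0.0021838862304335346
rear bottom -0.002156499616331428
ledge -0.00044559784567693673
ledge -0.00039716388979789234
bar front -0.0026847052765405243
```

The rear end is still 2.2 mm out. Pushing on contact has tilted the tool slightly, tips backward by 1.7°, which makes the upper finger meet the safe first. I'll reverse that tilt by drawing the tips gently against the front wall of the dip (fixed steel), then push again.

```bash
python3 - <<'E'
from h import *
go(.585,.029,.10,5)
go(.585,.029,.067,5)
E
```

```text
t 21.60 pos [0.4708 0.0302 0.0444] yaw 5.00 w -0.0001 F [ 0.8  0.5 -0.1] | tx 0.1120 ty 0.0109 tz -0.0588 yaw 0.00
t 21.60 pos [0.4708 0.0302 0.0444] yaw 5.00 w -0.0001 F [ 0.8  0.5 -0.1] | tx 0.1130 ty 0.0110 tz -0.0259 yaw 0.00
```

Call:
send_rows([
  {"grip":1,"tx":0,"ty":0,"tz":-0.03,"yaw":0},
  {"grip":1,"tx":0.02,"ty":0.011,"tz":-0.059,"yaw":0},
  {"grip":1,"tx":0.06,"ty":0.011,"tz":-0.059,"yaw":0},
  {"grip":1,"tx":0.1,"ty":0.011,"tz":-0.059,"yaw":0},
  {"grip":1,"tx":0.112,"ty":0.011,"tz":-0.059,"yaw":0},
])

```text
time_s: 22.02
eef_pos: [0.5927, 0.0289, 0.1014]
eef_rot: [[0.996, 0.083, -0.021], [0.083, -0.997, 0.005], [-0.021, -0.007, -1.0]]
contact_force: [1.2, -0.0, 0.2]
gripper_width: 0.0005
```

Call:
send_rows([
  {"grip":1,"tx":0,"ty":0,"tz":0,"yaw":0},
  {"grip":1,"tx":0,"ty":0,"tz":0,"yaw":0},
])

```text
time_s: 22.18
eef_pos: [0.5945, 0.0287, 0.1013]
eef_rot: [[0.996, 0.082, -0.02], [0.082, -0.997, 0.006], [-0.019, -0.008, -1.0]]
contact_force: [0.3, 0.6, -0.9]
gripper_width: -0.0002
```

```bash
python3 - <<'E'
from h import *
go(.585,.029,.067,5)
print(get_obs()['eef_rot'])
E
```

```text
t 22.18 pos [0.5945 0.0287 0.1013] yaw 4.69 w -0.0002 F [ 0.3  0.6 -0.9] | tx -0.0088 ty -0.0008 tz 0.0345 yaw -0.31
[[ 0.99647478  0.08155145 -0.01968166]
 [ 0.08168951 -0.99663783  0.00631407]
 [-0.01910056 -0.0078996  -0.99978636]]
```

Call:
send_rows([
  {"grip":1,"tx":-0.009,"ty":-0.001,"tz":0.005,"yaw":-0.3},
  {"grip":1,"tx":-0.009,"ty":-0.001,"tz":0.015,"yaw":-0.3},
  {"grip":1,"tx":-0.009,"ty":-0.001,"tz":0.026,"yaw":-0.3},
  {"grip":1,"tx":-0.009,"ty":-0.001,"tz":0.034,"yaw":-0.3},
  {"grip":1,"tx":-0.009,"ty":-0.001,"tz":0.034,"yaw":-0.3},
])

```text
time_s: 22.6
eef_pos: [0.5833, 0.0292, 0.0653]
eef_rot: [[0.996, 0.088, -0.023], [0.088, -0.996, 0.006], [-0.022, -0.008, -1.0]]
contact_force: [0.0, -0.1, -0.4]
gripper_width: 0.0001
```

Call:
send_rows([
  {"grip":1,"tx":-0.004,"ty":0,"tz":0,"yaw":0},
  {"grip":1,"tx":-0.008,"ty":0,"tz":0,"yaw":0},
  {"grip":1,"tx":-0.01,"ty":0,"tz":0,"yaw":0},
])

```text
time_s: 22.85
eef_pos: [0.5773, 0.0292, 0.0661]
eef_rot: [[0.996, 0.088, -0.015], [0.088, -0.996, 0.009], [-0.014, -0.01, -1.0]]
contact_force: [17.3, 1.0, -14.2]
gripper_width: -0.0002
```

Call:
send_rows([
  {"grip":1,"tx":-0.005,"ty":0,"tz":0,"yaw":0},
  {"grip":1,"tx":-0.005,"ty":0,"tz":0,"yaw":0},
  {"grip":1,"tx":-0.005,"ty":0,"tz":0,"yaw":0},
])

```text
time_s: 23.1
eef_pos: [0.5771, 0.0294, 0.067]
eef_rot: [[0.996, 0.087, -0.006], [0.088, -0.996, 0.012], [-0.005, -0.012, -1.0]]
contact_force: [16.1, -0.4, -11.1]
gripper_width: -0.0001
```

Call:
send_rows([
  {"grip":1,"tx":-0.006,"ty":0,"tz":0,"yaw":0},
  {"grip":1,"tx":-0.006,"ty":0,"tz":0,"yaw":0},
  {"grip":1,"tx":-0.006,"ty":0,"tz":0,"yaw":0},
])

```text
time_s: 23.35
eef_pos: [0.5766, 0.0297, 0.068]
eef_rot: [[0.996, 0.087, 0.004], [0.087, -0.996, 0.015], [0.006, -0.015, -1.0]]
contact_force: [17.0, 0.6, -12.4]
gripper_width: -0.0
```

Call:
send_rows([
  {"grip":1,"tx":-0.006,"ty":0,"tz":0,"yaw":0},
  {"grip":1,"tx":-0.006,"ty":0,"tz":0,"yaw":0},
  {"grip":1,"tx":-0.006,"ty":0,"tz":0,"yaw":0},
])

```text
time_s: 23.6
eef_pos: [0.5754, 0.0302, 0.0698]
eef_rot: [[0.996, 0.087, 0.014], [0.087, -0.996, 0.018], [0.015, -0.017, -1.0]]
contact_force: [12.7, 0.2, 1.7]
gripper_width: -0.0003
```

Call:
send_rows([
  {"grip":1,"tx":0.001,"ty":0,"tz":0.004,"yaw":0},
  {"grip":1,"tx":0.001,"ty":0,"tz":0.005,"yaw":0},
  {"grip":1,"tx":-0.005,"ty":0,"tz":0.005,"yaw":0},
  {"grip":1,"tx":-0.006,"ty":0,"tz":0.005,"yaw":0},
])

```text
time_s: 23.93
eef_pos: [0.5763, 0.0307, 0.0659]
eef_rot: [[0.996, 0.087, 0.027], [0.086, -0.996, 0.022], [0.028, -0.02, -0.999]]
contact_force: [26.4, 0.0, -15.0]
gripper_width: -0.0001
```

Call:
send_rows([
  {"grip":1,"tx":-0.006,"ty":0,"tz":0.001,"yaw":0},
  {"grip":1,"tx":-0.006,"ty":0,"tz":0.001,"yaw":0},
  {"grip":1,"tx":-0.006,"ty":0,"tz":0.001,"yaw":0},
])

```text
time_s: 24.18
eef_pos: [0.5762, 0.0307, 0.0659]
eef_rot: [[0.996, 0.086, 0.037], [0.085, -0.996, 0.026], [0.039, -0.022, -0.999]]
contact_force: [20.8, -0.6, -7.2]
gripper_width: 0.0
```

Call:
send_rows([
  {"grip":1,"tx":-0.006,"ty":0,"tz":0.001,"yaw":0},
  {"grip":1,"tx":-0.006,"ty":0,"tz":0.001,"yaw":0},
  {"grip":1,"tx":-0.006,"ty":0,"tz":0.001,"yaw":0},
])

```text
time_s: 24.43
eef_pos: [0.5761, 0.0306, 0.066]
eef_rot: [[0.995, 0.086, 0.047], [0.084, -0.996, 0.028], [0.05, -0.024, -0.998]]
contact_force: [19.5, -0.7, -7.3]
gripper_width: -0.0006
```

Call:
send_rows([
  {"grip":1,"tx":-0.006,"ty":0,"tz":0.001,"yaw":0},
  {"grip":1,"tx":-0.006,"ty":0,"tz":0.001,"yaw":0},
  {"grip":1,"tx":-0.006,"ty":0,"tz":0.001,"yaw":0},
])

```text
time_s: 24.68
eef_pos: [0.5759, 0.0306, 0.0661]
eef_rot: [[0.995, 0.085, 0.057], [0.083, -0.996, 0.031], [0.06, -0.026, -0.998]]
contact_force: [18.5, -2.4, -5.8]
gripper_width: 0.0
```

Call:
send_rows([
  {"grip":1,"tx":0.006,"ty":0,"tz":-0.01,"yaw":0},
  {"grip":1,"tx":0.006,"ty":0,"tz":-0.03,"yaw":0},
  {"grip":1,"tx":-0.03,"ty":0,"tz":-0.03,"yaw":0},
  {"grip":1,"tx":-0.07,"ty":-0.005,"tz":-0.03,"yaw":0},
  {"grip":1,"tx":-0.08,"ty":-0.01,"tz":-0.03,"yaw":0},
])

```text
time_s: 25.1
eef_pos: [0.4863, 0.0312, 0.0912]
eef_rot: [[0.995, 0.084, 0.051], [0.083, -0.996, 0.029], [0.053, -0.024, -0.998]]
contact_force: [-1.8, -0.4, -0.3]
gripper_width: 0.0004
```

```bash
python3 - <<'E'
from h import *
ax=np.array([np.cos(np.radians(5)),np.sin(np.radians(5))]); O=np.array([.562,.039])
go(*(O-ax*.04),.031,5)
print(get_obs()['eef_rot'])
E
```

```text
t 25.10 pos [0.4863 0.0312 0.0912] yaw 4.77 w 0.0004 F [-1.8 -0.4 -0.3] | tx 0.0328 ty 0.0002 tz 0.0620 yaw -0.23
[[ 0.99512342  0.0844554   0.0509574 ]
 [ 0.08306862 -0.99612907  0.02874854]
 [ 0.05318812 -0.02437539 -0.99828697]]
```

Call:
send_rows([
  {"grip":1,"tx":0.005,"ty":0,"tz":0.02,"yaw":0},
  {"grip":1,"tx":0.01,"ty":0,"tz":0.04,"yaw":0},
  {"grip":1,"tx":0.012,"ty":0,"tz":0.055,"yaw":0},
  {"grip":1,"tx":0.012,"ty":0,"tz":0.062,"yaw":0},
  {"grip":1,"tx":0.012,"ty":0,"tz":0.062,"yaw":0},
])

```text
time_s: 25.52
eef_pos: [0.4999, 0.0343, 0.0285]
eef_rot: [[0.995, 0.086, 0.048], [0.084, -0.996, 0.028], [0.05, -0.024, -0.998]]
contact_force: [0.9, -0.4, 0.3]
gripper_width: -0.0001
```

```bash
python3 - <<'E'
from h import *
ax=np.array([np.cos(np.radians(5)),np.sin(np.radians(5))]); O=np.array([.562,.039])
go(*(O-ax*.0128),.029,5)
print(get_obs()['eef_rot'])
E
```

```text
t 25.52 pos [0.4999 0.0343 0.0285] yaw 4.84 w -0.0001 F [ 0.9 -0.4  0.3] | tx 0.0494 ty 0.0006 tz 0.0020 yaw -0.16
[[ 0.99519353  0.08551389  0.0477202 ]
 [ 0.08424744 -0.99605276  0.02795129]
 [ 0.04992206 -0.02379664 -0.99846958]]
```

Call:
send_rows([
  {"grip":1,"tx":0.015,"ty":0,"tz":0.001,"yaw":-0.1},
  {"grip":1,"tx":0.032,"ty":0,"tz":0.001,"yaw":-0.1},
  {"grip":1,"tx":0.043,"ty":0,"tz":0.002,"yaw":-0.1},
  {"grip":1,"tx":0.048,"ty":0,"tz":0.002,"yaw":-0.1},
  {"grip":1,"tx":0.049,"ty":0,"tz":0.002,"yaw":-0.1},
])

```text
time_s: 25.93
eef_pos: [0.549, 0.0382, 0.0294]
eef_rot: [[0.995, 0.086, 0.048], [0.085, -0.996, 0.028], [0.05, -0.024, -0.998]]
contact_force: [-0.9, -0.3, 0.6]
gripper_width: -0.0001
```

```bash
python3 - <<'E'
from h import *
ax=np.array([np.cos(np.radians(5)),np.sin(np.radians(5))]); O=np.array([.562,.039])
go(*(O-ax*.012),.029,5)
E
```

```text
t 25.93 pos [0.549  0.0382 0.0294] yaw 4.88 w -0.0001 F [-0.9 -0.3  0.6] | tx 0.0010 ty 0.0003 tz 0.0004 yaw -0.12
```

Reached 0.549 with almost no force, so the tilt helped. One more millimetre, then back off and look.

Call:
send_rows([
  {"grip":1,"tx":0.0005,"ty":0,"tz":0,"yaw":0},
  {"grip":1,"tx":0.001,"ty":0,"tz":0,"yaw":0},
  {"grip":1,"tx":0.001,"ty":0,"tz":0,"yaw":0},
])

```text
time_s: 26.18
eef_pos: [0.5492, 0.0381, 0.0296]
eef_rot: [[0.995, 0.086, 0.047], [0.085, -0.996, 0.028], [0.05, -0.024, -0.998]]
contact_force: [-0.1, 0.1, 0.7]
gripper_width: 0.0001
```

Call:
send_rows([
  {"grip":1,"tx":-0.02,"ty":0,"tz":-0.002,"yaw":0},
  {"grip":1,"tx":-0.05,"ty":0,"tz":-0.01,"yaw":0},
  {"grip":1,"tx":-0.085,"ty":0,"tz":-0.02,"yaw":0},
  {"grip":1,"tx":-0.085,"ty":0,"tz":-0.02,"yaw":0},
  {"grip":1,"tx":-0.085,"ty":0,"tz":-0.02,"yaw":0},
])

```text
time_s: 26.6
eef_pos: [0.4617, 0.0302, 0.0462]
eef_rot: [[0.995, 0.088, 0.045], [0.087, -0.996, 0.026], [0.048, -0.022, -0.999]]
contact_force: [0.8, 0.2, -0.1]
gripper_width: -0.0
```

```bash
python3 - <<'E'
from h import *
i,im=snap('wrist','w16.png');np.save('w16.npy',i,allow_pickle=True)
cv2.imwrite('pics/w16d.png',cv2.resize(im[100:220,220:420],None,fx=4,fy=5,interpolation=0))
for u in (150,500): print([(v,int(im[v,u,1])) for v in range(100,190,1)])
E
```

```text
[(100, 170), (101, 169), (102, 170), (103, 169), (104, 168), (105, 171), (106, 171), (107, 170), (108, 171), (109, 171), (110, 171), (111, 170), (112, 168), (113, 167), (114, 167), (115, 168), (116, 165), (117, 166), (118, 166), (119, 169), (120, 167), (121, 167), (122, 170), (123, 171), (124, 170), (125, 169), (126, 170), (127, 170), (128, 167), (129, 169), (130, 167), (131, 167), (132, 166), (133, 165), (134, 162), (135, 163), (136, 163), (137, 164), (138, 165), (139, 165), (140, 166), (141, 167), (142, 169), (143, 169), (144, 167), (145, 167), (146, 167), (147, 167), (148, 169), (149, 170), (150, 169), (151, 171), (152, 171), (153, 173), (154, 172), (155, 173), (156, 173), (157, 170), (158, 172), (159, 172), (160, 172), (161, 174), (162, 171), (163, 173), (164, 170), (165, 173), (166, 172), (167, 171), (168, 172), (169, 171), (170, 172), (171, 171), (172, 170), (173, 169), (174, 168), (175, 168), (176, 168), (177, 167), (178, 167), (179, 165), (180, 168), (181, 167), (182, 167), (183, 169), (184, 166), (185, 168), (186, 168), (187, 167), (188, 165), (189, 169)]
[(100, 173), (101, 
[... 361 characters left out ...]
64), (132, 166), (133, 167), (134, 168), (135, 167), (136, 165), (137, 168), (138, 166), (139, 168), (140, 168), (141, 170), (142, 172), (143, 172), (144, 170), (145, 171), (146, 173), (147, 174), (148, 174), (149, 176), (150, 174), (151, 173), (152, 174), (153, 177), (154, 174), (155, 173), (156, 174), (157, 176), (158, 176), (159, 175), (160, 175), (161, 174), (162, 174), (163, 175), (164, 172), (165, 176), (166, 175), (167, 176), (168, 175), (169, 177), (170, 175), (171, 175), (172, 175), (173, 178), (174, 180), (175, 179), (176, 179), (177, 183), (178, 180), (179, 182), (180, 179), (181, 176), (182, 178), (183, 176), (184, 172), (185, 174), (186, 171), (187, 171), (188, 172), (189, 167)]
```

View pics/w16.png

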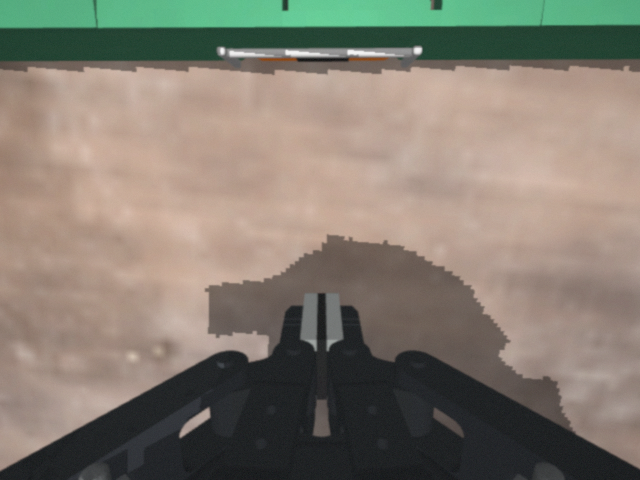

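```bash
python3 - <<'E'
from h import *
ax=np.array([np.cos(np.radians(5)),np.sin(np.radians(5))]); O=np.array([.562,.039])
im=cv2.imread('pics/w16.png');i=np.load('w16.npy',allow_pickle=True).item()
cv2.imwrite('pics/w16d.png',cv2.resize(im[30:90,220:420],None,fx=4,fy=9,interpolation=0))
for u in (150,270,320,372,500): print(u,[(v,im[v,u].tolist()) for v in range(54,70)])
for u in (150,270,372,500):
  for v in (58,60,62,64): print(u,v,round(float((onz(i,u,v,0)[:2]-O)@ax),4),end=' ')
E
```

```text
150 [(54, [52, 67, 34]), (55, [54, 67, 36]), (56, [54, 70, 37]), (57, [52, 68, 34]), (58, [50, 67, 35]), (59, [56, 70, 42]), (60, [64, 77, 67]), (61, [82, 91, 101]), (62, [88, 96, 110]), (63, [90, 98, 113]), (64, [92, 99, 114]), (65, [92, 98, 113]), (66, [91, 98, 114]), (67, [106, 116, 134]), (68, [139, 153, 176]), (69, [154, 169, 194])]
270 [(54, [155, 153, 155]), (55, [179, 181, 182]), (56, [162, 163, 165]), (57, [114, 118, 129]), (58, [56, 82, 132]), (59, [18, 73, 136]), (60, [41, 75, 128]), (61, [70, 85, 111]), (62, [81, 90, 104]), (63, [82, 91, 105]), (64, [83, 90, 103]), (65, [80, 89, 102]), (66, [84, 89, 106]), (67, [84, 91, 107]), (68, [84, 93, 108]), (69, [84, 93, 107])]
320 [(54, [207, 208, 208]), (55, [198, 198, 198]), (56, [157, 157, 159]), (57, [102, 103, 103]), (58, [52, 52, 51]), (59, [24, 26, 23]), (60, [27, 27, 30]), (61, [53, 55, 60]), (62, [83, 88, 97]), (63, [96, 101, 113]), (64, [96, 104, 115]), (65, [98, 104, 116]), (66, [94, 102, 113]), (67, [94, 103, 114]), (68, [96, 104, 116]), (69, [96, 103, 113])]
372 [(54, [225, 225, 225]), (55, [194, 195, 198]), (56, [149
[... 153 characters left out ...]
, 109]), (64, [91, 99, 111]), (65, [90, 97, 110]), (66, [91, 98, 112]), (67, [91, 98, 111]), (68, [89, 97, 110]), (69, [92, 100, 114])]
500 [(54, [51, 70, 39]), (55, [53, 68, 39]), (56, [50, 66, 35]), (57, [49, 67, 33]), (58, [53, 69, 39]), (59, [65, 78, 66]), (60, [83, 94, 97]), (61, [87, 98, 106]), (62, [90, 97, 108]), (63, [90, 99, 108]), (64, [89, 98, 109]), (65, [91, 97, 108]), (66, [87, 97, 108]), (67, [89, 96, 110]), (68, [91, 100, 113]), (69, [106, 115, 129])]
150 58 0.0009 150 60 0.0002 150 62 -0.0006 150 64 -0.0013 270 58 0.0008 270 60 0.0 270 62 -0.0007 270 64 -0.0014 372 58 0.0007 372 60 -0.0 372 62 -0.0008 372 64 -0.0015 500 58 0.0006 500 60 -0.0002 500 62 -0.0009 500 64 -0.0016
```

View pics/w16d.png

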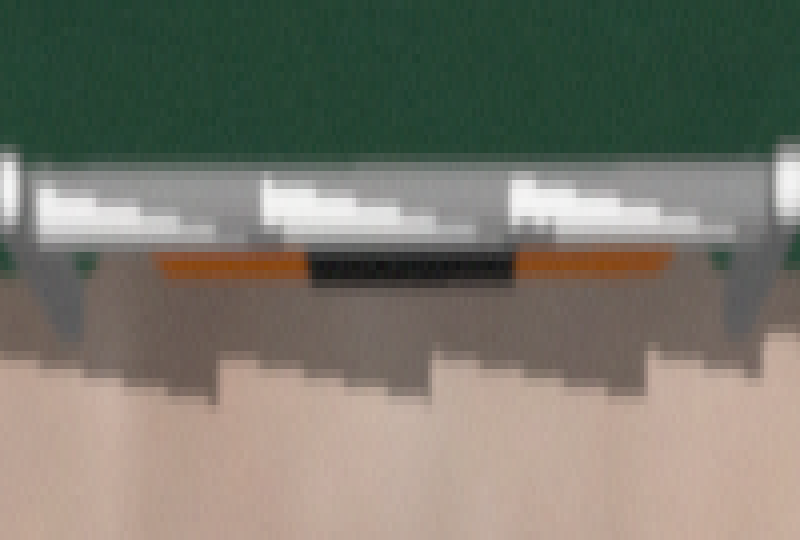

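The case's lower rear edge (row 60.3) now lines up with the safe's foot line (row 60.0), so it's flush within about 0.3 mm. I'll move clear and check.

Call:
send_rows([
  {"grip":1,"tx":0,"ty":0,"tz":-0.04,"yaw":0},
  {"grip":1,"tx":0,"ty":0.03,"tz":-0.08,"yaw":0},
  {"grip":1,"tx":0,"ty":0.06,"tz":-0.12,"yaw":0},
  {"grip":1,"tx":0,"ty":0.09,"tz":-0.16,"yaw":0},
  {"grip":1,"tx":0,"ty":0.11,"tz":-0.19,"yaw":0},
])

```text
time_s: 27.07
eef_pos: [0.4648, -0.0565, 0.1965]
eef_rot: [[0.995, 0.087, 0.048], [0.086, -0.996, 0.031], [0.05, -0.027, -0.998]]
contact_force: [1.9, -1.9, -0.0]
gripper_width: -0.0001
```

Call:
send_rows([
  {"grip":1,"tx":0,"ty":0.0,"tz":0,"yaw":0},
  {"grip":1,"tx":0,"ty":0.0,"tz":0,"yaw":0},
])

```text
time_s: 27.23
eef_pos: [0.4666, -0.0594, 0.1982]
eef_rot: [[0.995, 0.079, 0.053], [0.078, -0.996, 0.031], [0.055, -0.027, -0.998]]
contact_force: [0.5, 0.8, -0.2]
gripper_width: -0.0002
```

```bash
python3 - <<'E'
from h import *
o=get_obs(); print(o['time_s'],o['eef_pos'],o['contact_force'])
i,im=snap('side','d9.png');i,im2=snap('scene','s9.png')
a=cv2.resize(im[160:360,180:430],(800,600)[::1]) if 0 else cv2.resize(im[160:360,180:440],None,fx=1.5,fy=1.5)
b=cv2.resize(im2[170:330,190:450],None,fx=1.5,fy=1.5)
cv2.imwrite('pics/fin.png',np.vstack([a,b]))
E
```

```text
27.2333 [ 0.4665753  -0.05938445  0.19822033] [ 0.52466222  0.76684358 -0.18346493]
```

View pics/fin.png

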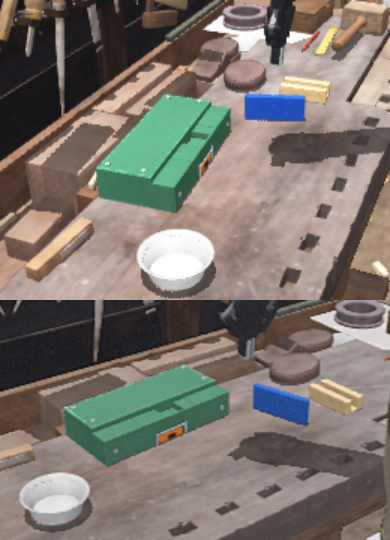

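The case end fills the slot, the shutter is up, and the dish, dog, pad and blue look-alike stand where they were. Handing in.

```bash
python3 - <<'E'
from workcell import ticket
print(ticket.job_done())
E
```

```text
the job is handed in; nothing more can be done
None
```

The orange blade case is in the green safe with its rear end flush, and the job was handed in at about 27 s of the 72 s allowed.

- **Catch and shutter:** I slid the shut fingers along the ledge until they dropped into the dip, then pressed the catch plate down 12 mm (32 N). The yellow shutter lifted and was still up in the last view.
- **Case:** I took it from the rack and stood it on the bench. It tipped over flat, though not cleanly: the fingertip first rode onto its top corner (18.6 N), and it fell when I lifted off. I then gripped it across its width and pushed it end first through the slot.
- **Last 2 mm:** The first pushes stopped 2.2 mm short. An upper part of the fingers seemed to meet the safe before the tips did. To fix this I pulled the fingertips against the front wall of the dip (at most about 26 N sideways) so they tilted forward about 3°, and pushed again.

**Last checks:** In the final wrist view the case's rear edge lines up with the safe's front foot line to about 0.3 mm, with the camera calibration good to about 2 mm. The dish, bench dog, oval pad and blue look-alike looked undisturbed, and the arm was clear of everything. Nothing in the last checks disagreed.

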